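# Sort flip-up finger stops by their pivots

## Robot

A 6-joint arm with a two-finger parallel gripper is mounted at the origin on the work surface. World frame = base frame: x ahead of the robot, y to its left, z up, the work surface at z = 0. Lengths are in m, angles in rad, forces in N, time in s.
With the tool pointing down it reaches from about 0.35 to 0.875 m from the base axis. Payload 15.5 kg.
Tool frame: the origin (TCP) lies midway between the tips of the shut fingers; the grasp point (between the pads) lies 19 mm behind it; z points along the fingers, y is the direction in which the jaws open and shut (so a half turn about z gives the same grasp; the last joint's range is limited). The gripper opens to 85 mm and grips with 20 to 120 N. Pads are 22 mm wide; open, the fingers measure 114 mm over their backs; the gripper's body (76 mm by 85 mm) begins 54 mm behind the grasp point. The pads swing forward as they close: fully open they stand 13 mm farther back than shut.
Start: joints at [-1.347, 0.494, 1.345, -0, 1.302, -0.096], TCP at [0.196, -0.594, 0.207] pointing down, gripper open.
Joint ranges: [-2.91, 2.91], [-0.82, 2.16], [0.22, 2.67], [-1.22, 4.37], [0.12, 2.79], [-3.08, 3.08]. Speed limits (rad/s): [1.89, 1.89, 2.57, 3.01, 3.01, 3.01].

## Interface

Orientations are given as a rotation vector (axis times angle).
In Python, from station import ctrl gives the robot as it stands.
- The arm moves only by the shell command python3 -m handwheel 'ROWS'. ROWS is text: rows parted by semicolons, each of 7 numbers parted by spaces: the finger opening in mm, from 0 to 85.4, then the shift along the tool's x, y, z in mm, then the turn, a rotation vector about the tool's x, y, z in rad. In form: grip tx ty tz ax ay az; .... A call has 1 to 10 rows; each row is the pose to reach, as a shift and turn from the pose commanded when the call began, along the tool's axes at that moment; what a row does not reach only later rows make up. A row lasts 1/10 s, in which the tool goes at most 50 mm and 8.59 degrees, less where a joint would pass 70% of its speed; a pose out of reach is approached as far as the arm can. A call with a gripper value outside its range is refused whole. The fingers move at their own pace and stop on an object; the grip force is fixed at half the most. Time passes only in rows, so rows that repeat a pose let the fingers close. It gives the time, the measured TCP pose, the force and the opening at its end, in the units of the state.
- ctrl.get_obs(): the state, without advancing time (a new reading comes with each control period).
- ctrl.get_image(name): name is "side" or "top"; returns the picture (400x640x3 uint8, red, green, blue); there is no depth.
- ctrl.camera_model(name): a dict with "fov_y" (degrees; the focal length in pixels is half the picture's height over the tangent of half this angle, whatever the lens; pixels are square), "cx", "cy" (the principal point, pixels), "cam_to_world" (4x4, takes a point from camera to world coordinates). Camera axes: x right, y down, z forward; pixel columns grow to the right and rows downward; lengths in m; the calibration is good to about 2 mm. A picture is of the moment at which its call begins. camera_model takes no time and is no camera call.
- ctrl.hand_in(): hands the job in, once; it reports no verdict.
The state is a dict: "t": time; "q": joint angles; "joint_vel": joint speeds; "joint_efforts": joint torques, N m; "tool_pos": TCP position; "tcp_rot": TCP orientation; "force": force on the tool from outside, world axes, zero at the start; "torque": the same for the moment, N m; "finger_gap": finger opening in m.
Only numpy, scipy, OpenCV 4.12 (cv2) and the standard library are available. Lean on these libraries where they do the work, as an engineer would, in place of code of your own. Each camera call takes 0.05 s, during which the arm holds its last target.

## Task

These three flip-up finger stops came off the back gauge: push firmly down on each one's raised tip to feel whether its pivot still swings. Lay those that swing in the grey stock tray, one to a bay and with the tip right down, and lay any seized one in the red repair tray. Set them down on their undersides without dropping them, and leave the other tooling on the bench and on the hook where it is.

Things in the scene. Friction and masses are not known exactly. Their poses are not given: they have to be found in the camera images.
- stop_1_grip (a point): grip point of one of three look-alike brass flip-up finger stops (about 0.64 kg), loose on the bench; its pivot is free or seized, told only by pushing its tip. Site: 17 mm above the flat underside, on the middle plane of the body block (28 wide, 34 high, from 56 mm behind to 30 mm ahead of the point). x points along the stop to its tip, z up. Tip down, the whole stop reaches from 56 mm behind to 116 mm ahead
- stop_1_pivot (a point): pivot of stop_1's tip: 46 mm ahead of the grip point, level with it; the tip turns about the point's y axis (x ahead, z up, fixed to the body). The tip bar reaches 70 mm from the pivot; its nose, 26 mm wide, runs from 26 to 70 mm; its flat upper face lies 7 mm above the line through the pivot
- stop_1_tip (a joint): how far stop_1's tip is raised: 0 = right down, in line with the body, against its stop (3 mm off the bench); grows upwards, to 1.4 rad. Tips start at 0.4 to 0.75. A free tip swings down under 2 to 3 N pressed on its nose and stays where it is left; a seized one does not give under 20 N
- stop_2_grip (a point): grip point of one of three look-alike brass flip-up finger stops (about 0.64 kg), loose on the bench; its pivot is free or seized, told only by pushing its tip. Site: 17 mm above the flat underside, on the middle plane of the body block (28 wide, 34 high, from 56 mm behind to 30 mm ahead of the point). x points along the stop to its tip, z up. Tip down, the whole stop reaches from 56 mm behind to 116 mm ahead
- stop_2_pivot (a point): pivot of stop_2's tip: 46 mm ahead of the grip point, level with it; the tip turns about the point's y axis (x ahead, z up, fixed to the body). The tip bar reaches 70 mm from the pivot; its nose, 26 mm wide, runs from 26 to 70 mm; its flat upper face lies 7 mm above the line through the pivot
- stop_2_tip (a joint): how far stop_2's tip is raised: 0 = right down, in line with the body, against its stop (3 mm off the bench); grows upwards, to 1.4 rad. Tips start at 0.4 to 0.75. A free tip swings down under 2 to 3 N pressed on its nose and stays where it is left; a seized one does not give under 20 N
- stop_3_grip (a point): grip point of one of three look-alike brass flip-up finger stops (about 0.64 kg), loose on the bench; its pivot is free or seized, told only by pushing its tip. Site: 17 mm above the flat underside, on the middle plane of the body block (28 wide, 34 high, from 56 mm behind to 30 mm ahead of the point). x points along the stop to its tip, z up. Tip down, the whole stop reaches from 56 mm behind to 116 mm ahead
- stop_3_pivot (a point): pivot of stop_3's tip: 46 mm ahead of the grip point, level with it; the tip turns about the point's y axis (x ahead, z up, fixed to the body). The tip bar reaches 70 mm from the pivot; its nose, 26 mm wide, runs from 26 to 70 mm; its flat upper face lies 7 mm above the line through the pivot
- stop_3_tip (a joint): how far stop_3's tip is raised: 0 = right down, in line with the body, against its stop (3 mm off the bench); grows upwards, to 1.4 rad. Tips start at 0.4 to 0.75. A free tip swings down under 2 to 3 N pressed on its nose and stays where it is left; a seized one does not give under 20 N
- stock_tray: grey steel stock tray, fixed to the bench, 208 x 170 mm (x, y), floor 4 mm thick, walls 4 mm thick and 18 mm high from the bench. Origin under its centre, on the bench. A wall along its x axis parts it into two bays, each 200 x 79 mm inside, their centres at y = +41.5 and -41.5 mm
- repair_tray: red steel repair tray, fixed to the bench, one bay, 208 x 108 mm outside, 200 x 100 mm inside (x, y), floor 4 mm thick, walls 18 mm high from the bench. Origin under its centre, on the bench
- v_die: bystander: blued steel V-die block, 60 x 110 x 50 mm (x, y, z), groove up; origin under its centre
- die_holder: bystander: red cast iron die holder with two jaws, 89 x 130 x 56 mm (x, y, z); origin under its centre
- punch: bystander: short steel punch segment lying on its side, 110 x 80 x 26 mm (x, y, z; x from -60 to +50 mm), tang to -x; origin on the bench
- mallet_head: bystander: yellow nylon mallet head lying along y, 90 mm long, 40 mm across; origin under its centre
- gooseneck (a joint): bystander: swing of the 150 mm steel gooseneck punch hanging by its tang from a steel wall hook; 0 = hanging straight. The hook is on a fixed upright, 254 mm high, foot 100 x 90 mm (x, y), standing just outside (to -y of) the right-hand tray; the punch hangs 90 to 235 mm above the bench, 175 to 215 mm outwards of that tray's centre
Things that resemble listed ones, but are neither listed nor needed, are in the scene too. What is shaped like the part that bears stop_3_grip but purple or white is not meant.

How it is judged:
By the outcome, as a careful person would: the job done as asked, in the order asked, and still so for the second after the job is handed in, with the robot touching nothing.
It also fails if it takes over 72 s, if anything falls off the work surface, if the arm or the gripper's body presses on something with over 40 N, if the wrist force passes 120 N, or if a joint passes its speed limit or range.

## Working session

There is one attempt and no reset: what is moved stays moved. The work goes in short steps, Python scripts to look and compute and a shell command to move; the robot and the scene stay as the last step left them, time stands still between calls to the robot, and variables do not carry over. Pictures are saved under pics/ and viewed, and the job is handed in when it is done.

```bash
mkdir -p pics; ls; python3 - <<'E'
from station import ctrl
import cv2,numpy as np
for n in("top","side"):
    im=ctrl.get_image(n); cv2.imwrite(f"pics/{n}0.png",im[:,:,::-1])
    m=ctrl.camera_model(n); print(n,m)
print(ctrl.get_obs())
E
```

```text
pics
top {'fov_y': 53.232338389936075, 'cx': 326.44703088752897, 'cy': 196.2027893277862, 'cam_to_world': array([[-0.11031269, -0.96991033,  0.21703702,  0.18030614],
       [-0.99389572,  0.1079912 , -0.0225654 , -0.08083891],
       [-0.00155167, -0.21820141, -0.97590252,  1.48059767],
       [ 0.        ,  0.        ,  0.        ,  1.        ]])}
side {'fov_y': 43.02042327003029, 'cx': 308.3614084220042, 'cy': 196.35627660954026, 'cam_to_world': array([[-0.99503951, -0.07352042,  0.0670159 ,  0.41425096],
       [-0.09942484,  0.75751105, -0.64520672,  0.81222786],
       [-0.00332942, -0.64866922, -0.76106317,  1.2183526 ],
       [ 0.        ,  0.        ,  0.        ,  1.        ]])}
{'t': 0.1, 'q': array([-1.34749384e+00,  4.94089512e-01,  1.34604124e+00, -8.54551132e-06,
        1.30251641e+00, -9.54452176e-02]), 'joint_vel': array([-0.00016695, -0.00132207, -0.00272847, -0.00165695, -0.00119137,
        0.00047872]), 'joint_efforts': array([ 2.50711848e-03, -8.83585167e+01, -3.84562612e+01, -3.86468573e-04,
        5.12216444e-03,  2.60050302e-05]), 'tool_pos': array([ 0.19581829, -0.59317489,  0.20678897]), 'tcp_rot': array([-3.10073970e+00, -4.98407429e-01,  1.18695989e-04]), 'force': array([-0.00838588, -0.11996817,  0.21199879]), 'torque': array([ 0.02232484, -0.00339571, -0.01741728]), 'finger_gap': 0.08548564028862526}
```

View pics/top0.png

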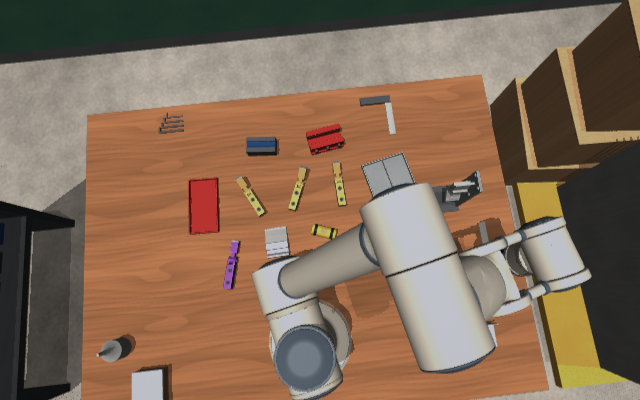

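View pics/side0.png

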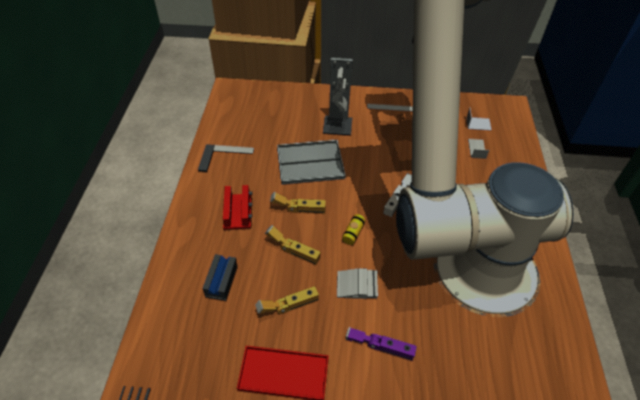

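```bash
cat > h.py <<'E'
import numpy as np,cv2
from station import ctrl
def cam(n):
    m=ctrl.camera_model(n); return 200/np.tan(np.radians(m['fov_y'])/2),m['cx'],m['cy'],np.array(m['cam_to_world'])
def proj(n,P):
    f,cx,cy,T=cam(n); p=T[:3,:3].T@(np.asarray(P,float)-T[:3,3]); return np.array([cx+f*p[0]/p[2],cy+f*p[1]/p[2]])
def ray(n,uv):
    f,cx,cy,T=cam(n); d=T[:3,:3]@np.array([(uv[0]-cx)/f,(uv[1]-cy)/f,1]); return T[:3,3],d/np.linalg.norm(d)
def onz(n,uv,z):
    o,d=ray(n,uv); return o+d*(z-o[2])/d[2]
def tri(a,b):
    o1,d1=ray("top",a);o2,d2=ray("side",b)
    A=np.stack([d1,-d2],1); s=np.linalg.lstsq(A,o2-o1,rcond=None)[0]
    p,q=o1+d1*s[0],o2+d2*s[1]; return (p+q)/2,np.linalg.norm(p-q)
def crop(im,x0,y0,x1,y1,k,name):
    c=cv2.resize(im[y0:y1,x0:x1],None,fx=k,fy=k,interpolation=cv2.INTER_CUBIC)
    s=10
    for x in range((x0//s+1)*s,x1,s):
        cv2.line(c,((x-x0)*k,0),((x-x0)*k,6),(255,255,255),1); cv2.putText(c,str(x),((x-x0)*k-10,16),0,.35,(255,255,255),1)
    for y in range((y0//s+1)*s,y1,s):
        cv2.line(c,(0,(y-y0)*k),(6,(y-y0)*k),(255,255,255),1); cv2.putText(c,str(y),(8,(y-y0)*k+4),0,.35,(255,255,255),1)
    cv2.imwrite(name,c)
E
python3 - <<'E'
from h import *
t=cv2.imread("pics/top0.png");s=cv2.imread("pics/side0.png")
crop(t,230,150,360,225,6,"pics/tc.png")
crop(s,250,185,350,320,4,"pics/sc.png")
crop(s,230,130,360,220,6,"pics/sc2.png")
E
```

```text
(no output)
```

View pics/tc.png

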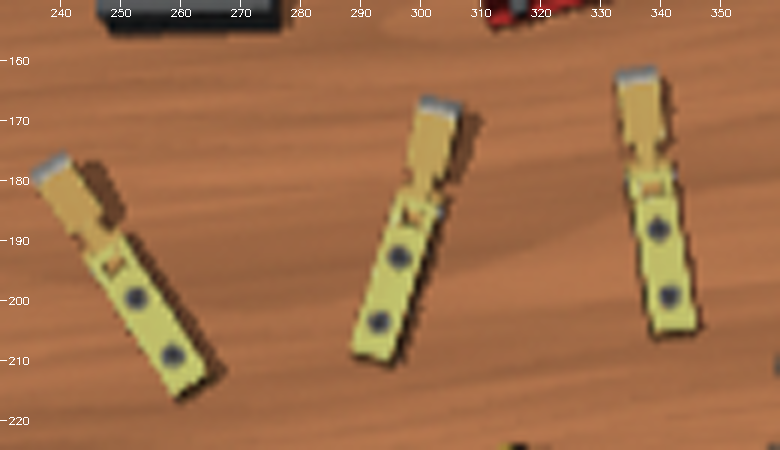

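View pics/sc.png

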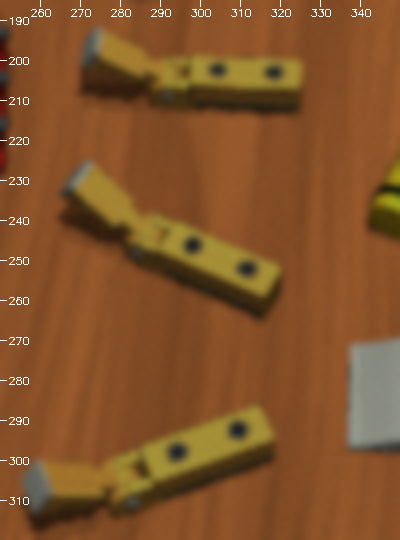

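View pics/sc2.png

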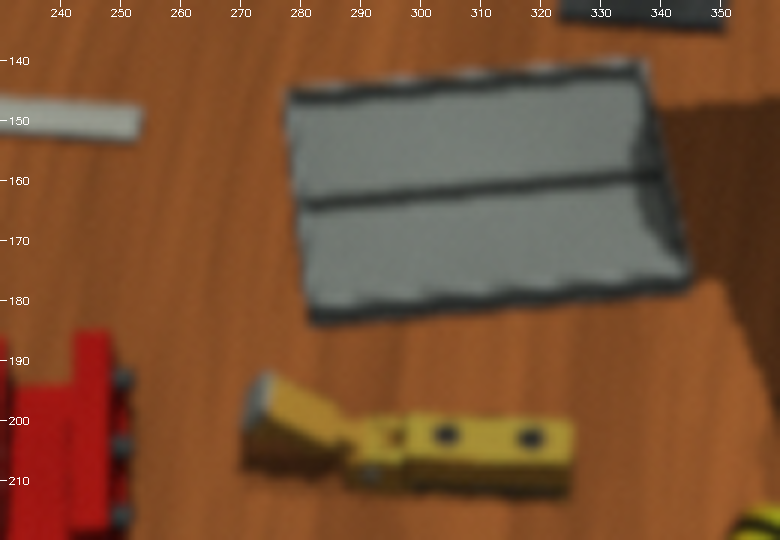

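```bash
cat >> h.py <<'E'
def blob(n,uv,im,r=4):
    g=im.astype(float).max(2); u,v=map(round,uv); w=g[v-r:v+r+1,u-r:u+r+1]
    th=np.percentile(w,70); k=np.clip(th*0.75-w,0,None)
    ys,xs=np.mgrid[v-r:v+r+1,u-r:u+r+1]; return np.array([(xs*k).sum(),(ys*k).sum()])/k.sum()
E
python3 - <<'E'
from h import *
t=cv2.imread("pics/top0.png");s=cv2.imread("pics/side0.png")
H={'A':[((252,199),(258,209)),((294,298),(309,292)),(262,214),None],
'B':[((296,193),(293,203)),((298,246),(311,252)),(292,209.3),None],
'C':[((339,188),(341,199)),((304,202),(318,203)),(342.7,205),None]}
for k,(a,b,r,_) in H.items():
    P=[]
    for i in (0,1):
        ta=blob('top',a[i],t,3); sb=blob('side',b[i],s,3)
        p,e=tri(ta,sb); pt=onz('top',ta,.034);ps=onz('side',sb,.034)
        print(k,i,ta.round(1),sb.round(1),'tri',p.round(4),round(e,4),'top',pt[:2].round(4),'side',ps[:2].round(4)); P.append((pt+ps)/2)
    d=P[0]-P[1]; print(' spacing',np.linalg.norm(d).round(4),'yaw',np.arctan2(d[1],d[0]).round(3))
    R=onz('top',r,.034); u=d/np.linalg.norm(d); print(' rear to hole2',((P[1]-R)@u).round(4))
for nm,uvt in dict(stock=[(362,163),(404,153)],).items():
    for p in uvt: print(nm,onz('top',p,.018).round(3))
# stock tray corners in side (upscaled rim corners)
for p in [(278,145),(337,140.5),(345,177.5),(282,183)]: print('stock side',onz('side',p,.018).round(4))
E
```

```text
A 0 [252.6 198.8] [293.9 297.6] tri [0.522  0.159  0.0349] 0.0008 top [0.5226 0.1591] side [0.5217 0.1587]
A 1 [258.4 208.7] [309.1 292.1] tri [0.483  0.1399 0.0362] 0.0011 top [0.4829 0.1404] side [0.4836 0.1385]
 spacing 0.0435 yaw 0.464
 rear to hole2 0.0242
B 0 [296.5 192.8] [297.7 245.9] tri [ 0.5287 -0.0052  0.034 ] 0.0032 top [ 0.5271 -0.0049] side [ 0.5302 -0.0057]
B 1 [293.3 203.6] [311.4 251.8] tri [0.4888 0.0106 0.0336] 0.0022 top [0.4877 0.0108] side [0.4899 0.0106]
 spacing 0.043 yaw -0.381
 rear to hole2 0.0228
C 0 [338.9 188. ] [304. 202.] tri [ 0.528  -0.164   0.0386] 0.0023 top [ 0.528 -0.164] side [ 0.5296 -0.1683]
C 1 [341.  198.9] [318.  202.7] tri [ 0.4859 -0.1669  0.0369] 0.0017 top [ 0.4857 -0.1669] side [ 0.4869 -0.1696]
 spacing 0.0425 yaw 0.049
 rear to hole2 0.0241
stock [ 0.62  -0.264  0.018]
stock [ 0.642 -0.43   0.018]
stock side [ 0.6456 -0.4239  0.018 ]
stock side [ 0.4472 -0.4653  0.018 ]
stock side [ 0.4108 -0.2959  0.018 ]
stock side [ 0.6089 -0.2528  0.018 ]
```

```bash
cat >> h.py <<'E'
from scipy.spatial.transform import Rotation as Ro
G={'A':((.5117,.1538),.464),'B':((.5187,-.0012),-.381),'C':((.518,-.1667),.049)}
def rel(pos,yaw):
    o=ctrl.get_obs(); R=Ro.from_rotvec(o['tcp_rot']); d=R.inv().apply(np.array(pos)-o['tool_pos'])*1000
    x=R.as_matrix()[:,0]; y0=np.arctan2(x[1],x[0])
    T=Ro.from_euler('z',yaw)*Ro.from_rotvec([np.pi,0,0]); a=(R.inv()*T).as_rotvec()
    print('t',round(o['t'],2),'tcp',o['tool_pos'].round(4),'yaw',y0.round(3),'gap',round(o['finger_gap']*1000,1),'F',o['force'].round(1)); print('shift',d.round(1),'turn',a.round(4))
def ahead(k,dx):
    (x,y),w=G[k]; return x+dx*np.cos(w),y+dx*np.sin(w)
E
python3 - <<'E'
from h import *
t=cv2.imread("pics/top0.png");s=cv2.imread("pics/side0.png")
crop(t,175,165,235,245,7,"pics/rt.png"); crop(s,225,335,340,400,6,"pics/rs.png")
crop(t,225,215,350,295,6,"pics/dec.png")
for k in G:
    p=ahead(k,82); print(k,p); rel((*p,.2),G[k][1])
    # nose end centre, estimate tip angle: project for th
    for th in (.4,.5,.6,.7):
        a,b=46+70*np.cos(th)-7*np.sin(th),17+70*np.sin(th)+7*np.cos(th)
        P=(*ahead(k,a/1000),b/1000); print(th,proj('top',P).round(1),proj('side',P).round(1))
print('dieholder',onz('top',(325,139),.056))
E
```

```text
A (np.float64(73.84180239666006), np.float64(36.8511579770445))
t 0.1 tcp [ 0.1958 -0.5932  0.2068] yaw 0.319 gap 85.5 F [-0.  -0.1  0.2]
shift [ 8.16706e+04 -1.24790e+04  2.74000e+01] turn [-0.001  -0.0002 -0.1453]
0.4 [238.6 176.7] [258.1 306.4]
0.5 [238.8 177.1] [259.3 304.8]
0.6 [239.  177.6] [260.7 303.2]
0.7 [239.4 178.3] [262.4 301.6]
B (np.float64(76.63874656860433), np.float64(-30.49281377155213))
t 0.1 tcp [ 0.1958 -0.5932  0.2068] yaw 0.319 gap 85.5 F [-0.  -0.1  0.2]
shift [ 6.32224e+04  5.23492e+04 -4.24000e+01] turn [-1.000e-03  3.000e-04  6.997e-01]
0.4 [303.5 167. ] [268.3 229.8]
0.5 [303.2 167.5] [269.3 229.1]
0.6 [302.8 168.1] [270.4 228.4]
0.7 [302.3 168.9] [271.8 228. ]
C (np.float64(82.41957869482712), np.float64(3.849692323347053))
t 0.1 tcp [ 0.1958 -0.5932  0.2068] yaw 0.319 gap 85.5 F [-0.  -0.1  0.2]
shift [ 7.94743e+04  2.15482e+04 -8.50000e+00] turn [-0.0011  0.      0.2697]
0.4 [335.3 161.8] [272.  197.8]
0.5 [335.5 162.3] [273.1 196.5]
0.6 [335.7 162.9] [274.4 195.4]
0.7 [336.  163.7] [275.9 194.3]
dieholder [ 0.71787348 -0.13277807  0.056     ]
```

View pics/rt.png

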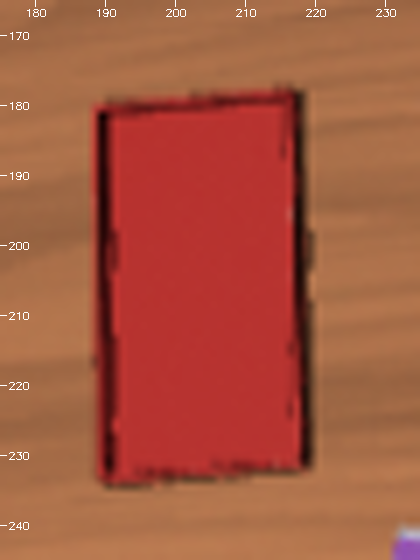

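View pics/rs.png

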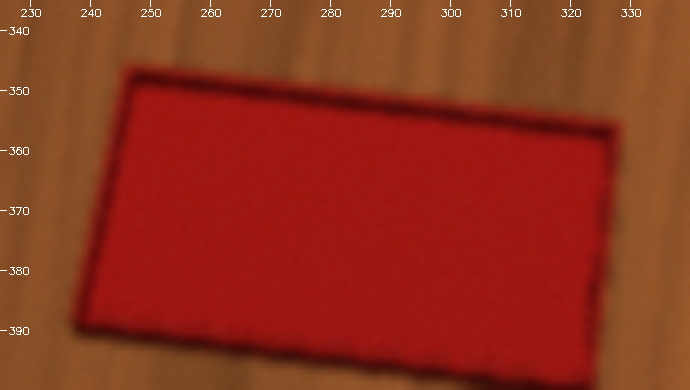

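View pics/dec.png

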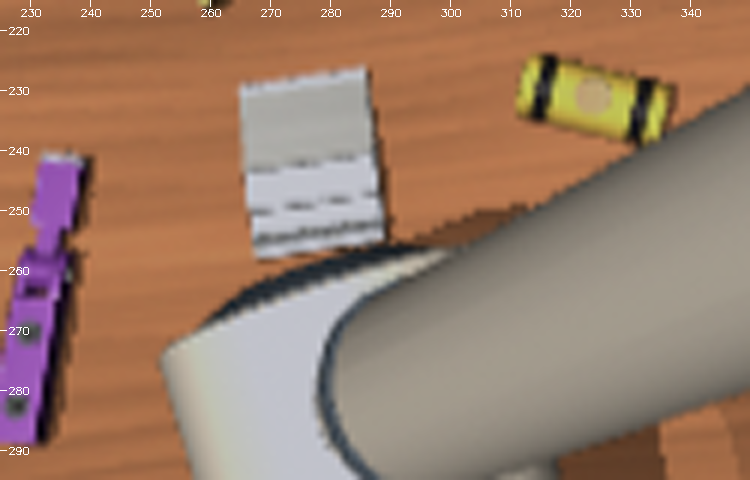

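```bash
python3 - <<'E'
from h import *
T=np.array([onz('top',p,.018)[:2] for p in [(189,180),(217.8,178.2),(219,232),(189.5,234)]])
S=np.array([onz('side',p,.018)[:2] for p in [(238.5,389),(246,346.5),(327,356),(324,399)]])
print(T.round(4),T.mean(0).round(4));print(S.round(4),S.mean(0).round(4))
for Q in (T,S):
  for a,b in((3,0),(2,1)): d=Q[a]-Q[b];d=-d;print(np.linalg.norm(d).round(3),np.arctan2(d[1],d[0]).round(3))
  print(np.linalg.norm(Q[1]-Q[0]),np.linalg.norm(Q[3]-Q[2]))
for k in 'ABC':
    p=ahead(k,.082); print(k,np.round(p,4)); rel((*p,.15),G[k][1])
E
```

```text
[[0.6258 0.3963]
 [0.6208 0.2874]
 [0.4151 0.2935]
 [0.4197 0.4018]] [0.5204 0.3448]
[[0.6242 0.4022]
 [0.6254 0.297 ]
 [0.4234 0.3017]
 [0.4225 0.4054]] [0.5239 0.3516]
0.206 -0.027
0.206 -0.03
0.10905330635911785 0.10839977758248916
0.202 -0.016
0.202 -0.023
0.10516599698679813 0.10371500713890278
A [0.585  0.1905]
t 0.1 tcp [ 0.1958 -0.5932  0.2068] yaw 0.319 gap 85.5 F [-0.  -0.1  0.2]
shift [ 615.2 -622.2   57.5] turn [-0.001  -0.0002 -0.1453]
B [ 0.5948 -0.0317]
t 0.1 tcp [ 0.1958 -0.5932  0.2068] yaw 0.319 gap 85.5 F [-0.  -0.1  0.2]
shift [ 554.9 -408.1   57.3] turn [-1.000e-03  3.000e-04  6.997e-01]
C [ 0.5999 -0.1627]
t 0.1 tcp [ 0.1958 -0.5932  0.2068] yaw 0.319 gap 85.5 F [-0.  -0.1  0.2]
shift [ 518.6 -282.1   57.1] turn [-0.0011  0.      0.2697]
```

```bash
python3 -m handwheel '0 518 -282 50 0 0 0.27;0 518 -282 50 0 0 0.27;0 518 -282 50 0 0 0.27;0 518 -282 50 0 0 0.27;0 518 -282 50 0 0 0.27;0 518 -282 50 0 0 0.27;0 518 -282 50 0 0 0.27;0 518 -282 50 0 0 0.27;0 518 -282 50 0 0 0.27;0 518 -282 50 0 0 0.27'; python3 -c "
from h import *
rel((*ahead('C',.082),.1),G['C'][1])"
```

```text
t: 1.1
tool_pos: [0.5365, -0.2297, 0.1649]
tcp_rot: [-3.141, -0.077, 0.0]
force: [1.0, -0.2, 0.4]
finger_gap: -0.0005
t 1.1 tcp [ 0.5365 -0.2297  0.1649] yaw 0.049 gap -0.5 F [ 1.  -0.2  0.4]
shift [ 66.6 -63.8  64.9] turn [-0.0001  0.0003 -0.0002]
```

```bash
python3 -m handwheel '0 65 -63 60 0 0 0;0 65 -63 60 0 0 0;0 65 -63 60 0 0 0;0 65 -63 60 0 0 0'; python3 - <<'E'
from h import *
t=ctrl.get_image('top')[:,:,::-1];s=ctrl.get_image('side')[:,:,::-1]
rel((*ahead('C',.082),.06),G['C'][1])
cv2.imwrite('pics/t1.png',t)
crop(s,240,130,370,230,6,'pics/s1.png')
E
```

```text
t: 1.5
tool_pos: [0.5972, -0.1641, 0.1038]
tcp_rot: [-3.14, -0.08, 0.004]
force: [0.6, -0.3, 0.5]
finger_gap: -0.0002
t 1.6 tcp [ 0.597  -0.1661  0.1056] yaw 0.049 gap -0.1 F [-0.1 -0.1  0.9]
shift [ 3.1 -3.3 45.6] turn [ 0.0003  0.0001 -0.0002]
```

View pics/s1.png

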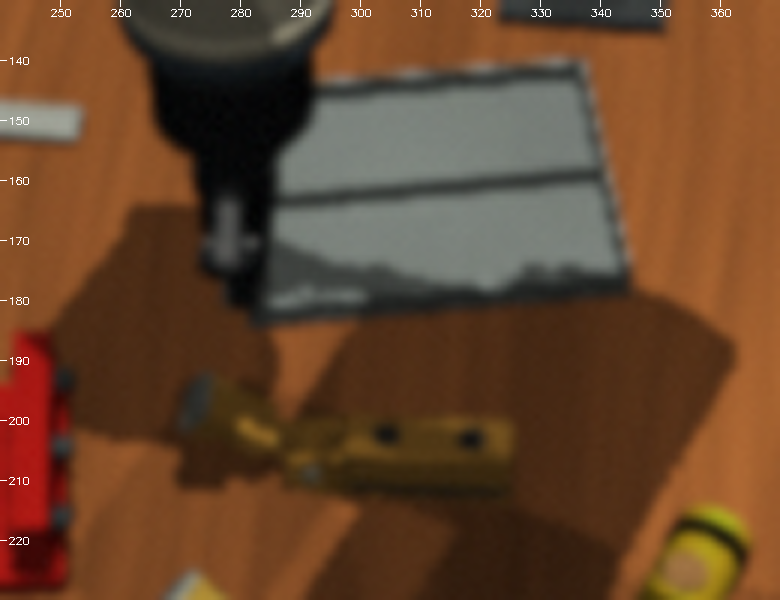

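View pics/t1.png

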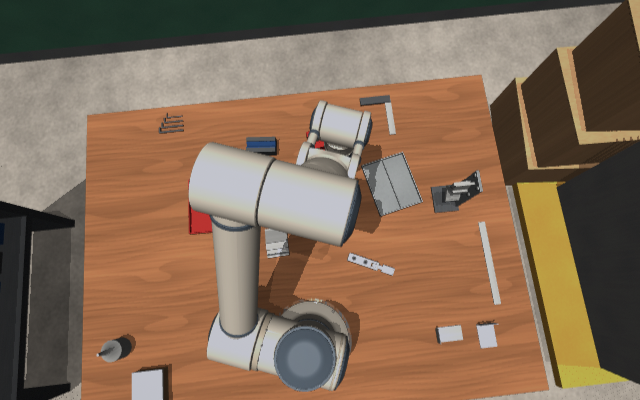

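```bash
python3 -m handwheel '0 3 -3 20 0 0 0;0 3 -3 40 0 0 0;0 3 -3 45 0 0 0;0 3 -3 45 0 0 0'; for i in 1 ; do python3 -m handwheel '0 0 0 3 0 0 0;0 0 0 3 0 0 0'; python3 -m handwheel '0 0 0 3 0 0 0;0 0 0 3 0 0 0'; done
```

```text
t: 2.0
tool_pos: [0.5996, -0.1633, 0.0605]
tcp_rot: [-3.141, -0.075, 0.001]
force: [0.4, -0.8, 0.2]
finger_gap: -0.0001
t: 2.2
tool_pos: [0.6004, -0.1628, 0.058]
tcp_rot: [3.14, 0.076, 0.002]
force: [0.1, 0.1, 0.8]
finger_gap: 0.0001
t: 2.4
tool_pos: [0.6001, -0.1623, 0.0542]
tcp_rot: [3.141, 0.077, 0.0]
force: [0.1, -0.5, 0.4]
finger_gap: 0.0004
```

```bash
python3 - <<'E'
from h import *
t=cv2.imread('pics/t1.png')
crop(t,350,140,450,225,7,'pics/st.png')
E
```

```text
(no output)
```

View pics/st.png

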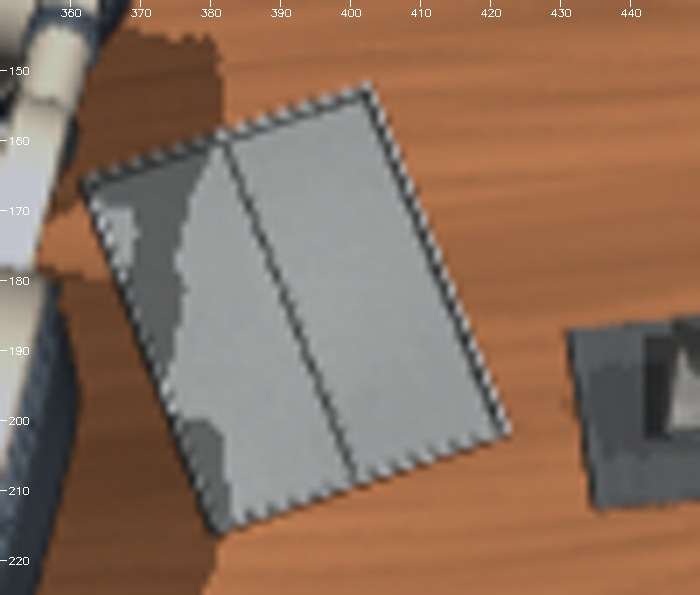

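```bash
for i in 1 ; do python3 -m handwheel '0 0 0 3 0 0 0;0 0 0 3 0 0 0'; python3 -m handwheel '0 0 0 3 0 0 0;0 0 0 3 0 0 0';python3 -m handwheel '0 0 0 3 0 0 0;0 0 0 3 0 0 0'; done; python3 - <<'E'
from h import *
T=np.array([onz('top',p,.018)[:2] for p in [(362,166.5),(402.5,152.5),(422.5,202),(380.5,216)]])
print(T.round(4),T.mean(0).round(4))
for a,b in((0,3),(1,2)): d=T[a]-T[b];print(np.linalg.norm(d),np.arctan2(d[1],d[0]))
S=np.array([onz('side',p,.018)[:2] for p in [(282,183),(278,145),(337,140.5),(345,177.5)]])
print(S.mean(0))
E
```

```text
t: 2.6
tool_pos: [0.6, -0.1622, 0.0509]
tcp_rot: [-3.14, -0.077, 0.001]
force: [-0.2, 1.2, -0.2]
finger_gap: -0.0003
t: 2.8
tool_pos: [0.6, -0.1622, 0.0478]
tcp_rot: [-3.14, -0.077, 0.001]
force: [-0.3, -0.0, -0.7]
finger_gap: 0.0
t: 3.0
tool_pos: [0.6, -0.1622, 0.0448]
tcp_rot: [-3.14, -0.077, 0.001]
force: [0.3, -0.0, 0.2]
finger_gap: 0.0003
[[ 0.6061 -0.2624]
 [ 0.6445 -0.4245]
 [ 0.4437 -0.4694]
 [ 0.4085 -0.3058]] [ 0.5257 -0.3655]
0.20227259487652316 0.21641384869333863
0.20570023337902602 0.219800133292065
[ 0.52815119 -0.35945911]
```

```bash
for i in 1 2 3; do python3 -m handwheel '0 0 0 3 0 0 0;0 0 0 3 0 0 0' | grep -E 't:|pos|force'; done
```

```text
t: 3.2
tool_pos: [0.6, -0.1622, 0.0418]
tcp_rot: [-3.14, -0.077, 0.001]
force: [0.1, 0.4, 0.6]
t: 3.4
tool_pos: [0.6, -0.1623, 0.0388]
tcp_rot: [-3.14, -0.077, 0.001]
force: [0.0, -0.2, 0.0]
t: 3.6
tool_pos: [0.6, -0.1623, 0.0358]
tcp_rot: [-3.14, -0.077, 0.001]
force: [0.2, 0.1, -0.4]
```

```bash
python3 - <<'E'
from h import *
s=ctrl.get_image('side')[:,:,::-1]
crop(s,240,130,370,230,6,'pics/s2.png')
print(proj('side',(.6,-.1623,.0358)))
E
```

```text
[280.70400807 201.36550612]
```

View pics/s2.png

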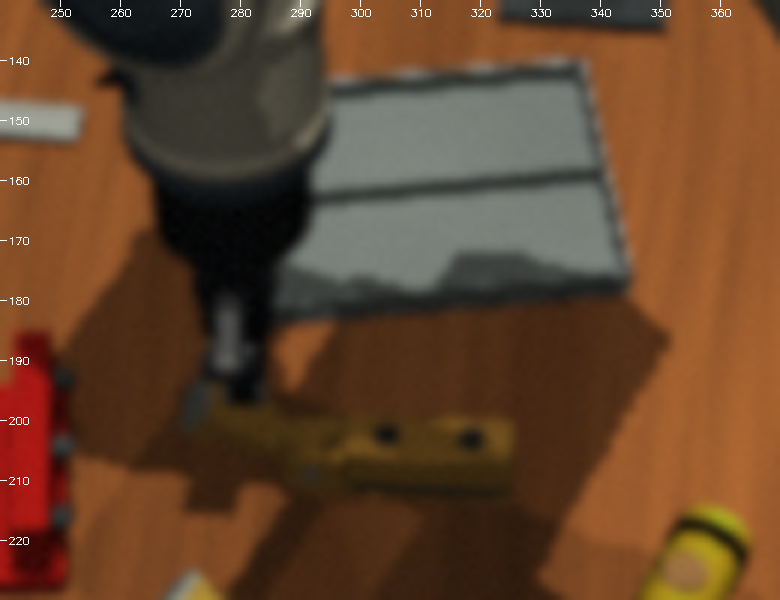

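```bash
for i in 1 2 ; do python3 -m handwheel '0 0 0 3 0 0 0;0 0 0 3 0 0 0' | grep -E 't:|pos|force'; done;  python3 - <<'E'
from h import *
s=ctrl.get_image('side')[:,:,::-1]
crop(s,240,130,370,230,6,'pics/s3.png')
E
```

```text
t: 3.85
tool_pos: [0.6, -0.1623, 0.0329]
tcp_rot: [-3.141, -0.077, 0.001]
force: [-0.6, -0.8, -0.9]
t: 4.05
tool_pos: [0.6, -0.1622, 0.0298]
tcp_rot: [-3.14, -0.077, 0.001]
force: [0.1, -0.1, -0.1]
```

View pics/s3.png

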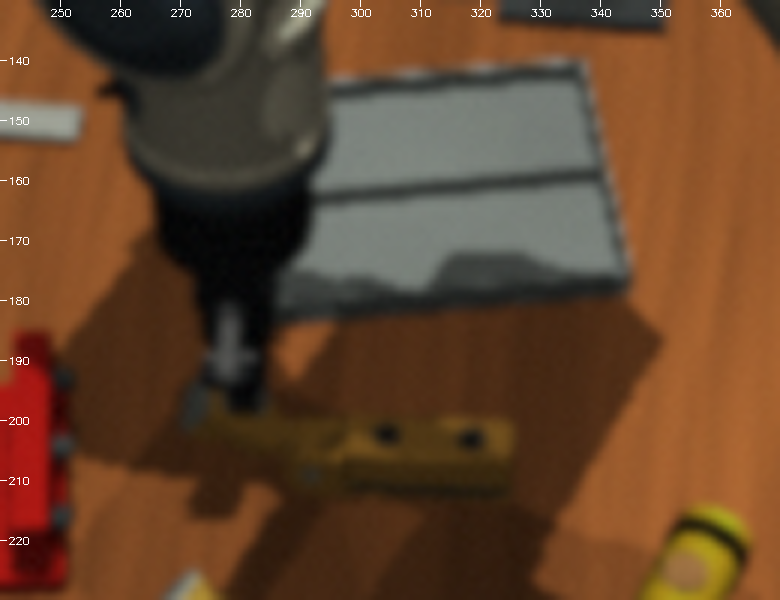

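```bash
python3 - <<'E'
from h import *
s=ctrl.get_image('side')[:,:,::-1]; cv2.imwrite('pics/s3raw.png',s)
s=np.clip((s/255.)**.5*255,0,255).astype(np.uint8)
s0=cv2.imread('pics/side0.png')
a=s[180:222,255:325];b=s0[180:222,255:325]
crop(np.vstack([a,b]),0,0,70,84,7,'pics/cmp.png')
for P in [(.6,-.1622,.0298),(.611,-.1622,.0298),(.589,-.1622,.0298),(.6,-.1522,.0298),(.6,-.1622,.049)]: print(P,proj('side',P)-[255,180])
t=ctrl.get_image('top')[:,:,::-1]; cv2.imwrite('pics/t3.png',t)
E
```

```text
(0.6, -0.1622, 0.0298) [25.78785358 22.65354677]
(0.611, -0.1622, 0.0298) [22.20929079 22.38516475]
(0.589, -0.1622, 0.0298) [29.36983133 22.9221849 ]
(0.6, -0.1522, 0.0298) [25.34449192 25.17729901]
(0.6, -0.1622, 0.049) [25.50351302 18.58578966]
```

View pics/cmp.png

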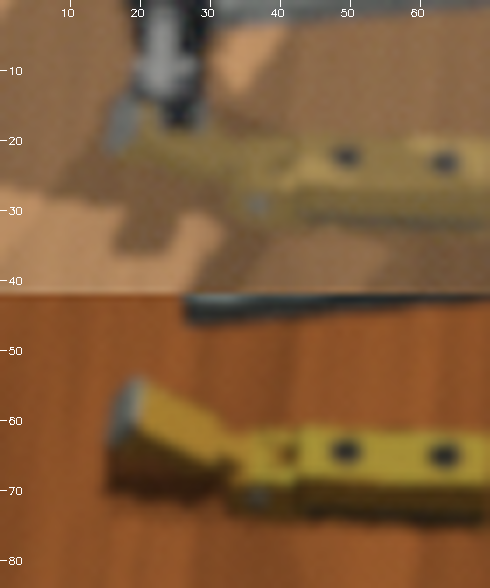

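```bash
python3 - <<'E'
from h import *
print(proj('side',(.597,-.1661,.1056)), proj('side',(.6,-.1623,.0358)))
s=cv2.imread('pics/s3raw.png')
s=np.clip((s/255.)**.5*255,0,255).astype(np.uint8)
crop(s,255,160,310,215,11,'pics/z3.png')
print(ctrl.get_obs()['joint_efforts'].round(2))
E
```

```text
[280.8259022  185.21454153] [280.70400807 201.36550612]
[-0.000e+00 -9.385e+01 -2.667e+01 -0.000e+00 -1.000e-02  0.000e+00]
```

View pics/z3.png

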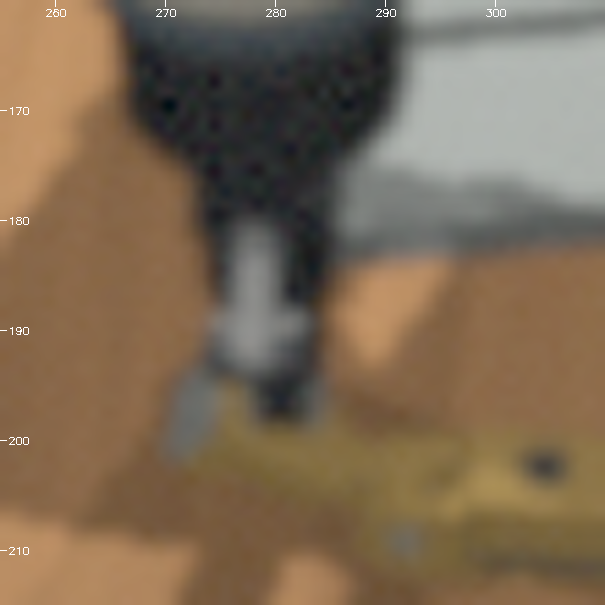

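View pics/t3.png

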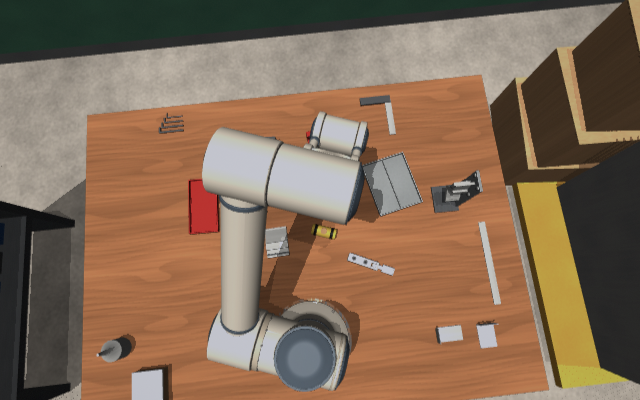

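```bash
python3 - <<'E'
from h import *
for th in (0.1,.2,.4,.6):
  for h in (7,-7):
   r=[]
   for w in (-13,13):
    a,b=46+70*np.cos(th)-h*np.sin(th),17+70*np.sin(th)+h*np.cos(th)
    x,y=ahead('C',a/1000); P=(x-w/1000*.049,y+w/1000,b/1000); r.append(proj('side',P).round(1))
   print(th,h,r)
for P in [(.6,-.1622-.02,.03),(.6,-.1622+.015,.03),(.6,-.1622-.03,.03)]:print(proj('side',P))
E
```

```text
0.1 7 [array([270.5, 198.6]), array([269.6, 205.2])]
0.1 -7 [array([270.3, 201.5]), array([269.4, 208.1])]
0.2 7 [array([270.9, 197.2]), array([270.1, 203.8])]
0.2 -7 [array([270.3, 200.1]), array([269.4, 206.6])]
0.4 7 [array([272.4, 194.5]), array([271.6, 201.1])]
0.4 -7 [array([270.9, 197.2]), array([270.1, 203.8])]
0.6 7 [array([274.8, 192.1]), array([274. , 198.7])]
0.6 -7 [array([272.4, 194.5]), array([271.6, 201.1])]
[281.66074053 197.62661079]
[280.11839565 206.40526123]
[282.09323466 195.16495978]
```

```bash
for i in 1 2 ; do python3 -m handwheel '0 0 0 3 0 0 0;0 0 0 3 0 0 0' | grep -E 't:|pos|force'; done;  python3 - <<'E'
from h import *
s=ctrl.get_image('side')[:,:,::-1]; cv2.imwrite('pics/s4raw.png',s)
s=np.clip((s/255.)**.5*255,0,255).astype(np.uint8)
crop(s,255,160,310,215,11,'pics/z4.png')
E
```

```text
t: 4.4
tool_pos: [0.6003, -0.1624, 0.0272]
tcp_rot: [3.141, 0.077, 0.001]
force: [-1.5, -1.1, 5.0]
t: 4.6
tool_pos: [0.6003, -0.1624, 0.0242]
tcp_rot: [3.141, 0.077, 0.0]
force: [-0.3, -1.1, 5.9]
```

View pics/z4.png

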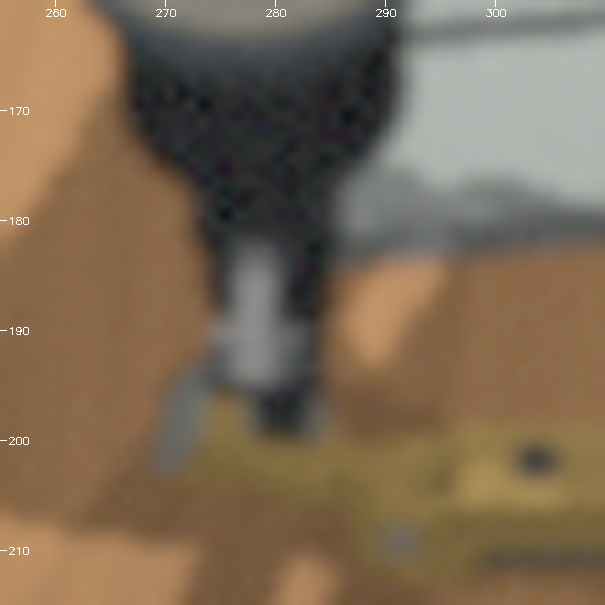

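```bash
for i in 1 2 3; do python3 -m handwheel '0 0 0 3 0 0 0;0 0 0 3 0 0 0' | grep -E 't:|pos|force'; done;  python3 - <<'E'
from h import *
s=ctrl.get_image('side')[:,:,::-1]; cv2.imwrite('pics/s5raw.png',s)
s=np.clip((s/255.)**.5*255,0,255).astype(np.uint8)
crop(s,255,170,335,215,9,'pics/z5.png')
E
```

```text
t: 4.85
tool_pos: [0.6003, -0.1624, 0.0213]
tcp_rot: [3.141, 0.077, 0.0]
force: [-0.6, -0.2, 5.9]
t: 5.05
tool_pos: [0.6003, -0.1624, 0.0183]
tcp_rot: [3.141, 0.077, 0.0]
force: [0.4, -0.2, 4.8]
t: 5.25
tool_pos: [0.6004, -0.1624, 0.0153]
tcp_rot: [3.141, 0.077, 0.001]
force: [-0.1, 0.3, 6.2]
```

View pics/z5.png

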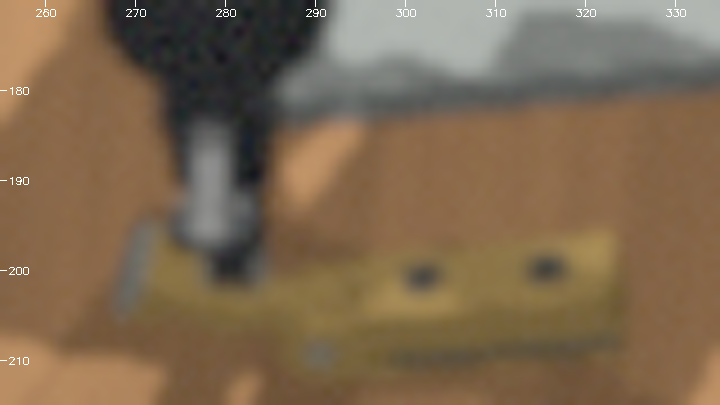

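```bash
python3 -m handwheel '0 0 0 -2 0 0 0;0 0 0 -4 0 0 0;0 0 0 -6 0 0 0;0 0 0 -8 0 0 0;0 0 0 -10 0 0 0;0 0 0 -12 0 0 0;0 0 0 -14 0 0 0;0 0 0 -16 0 0 0;0 0 0 -16 0 0 0';  python3 - <<'E'
from h import *
s=ctrl.get_image('side')[:,:,::-1]; cv2.imwrite('pics/s6raw.png',s)
s=np.clip((s/255.)**.5*255,0,255).astype(np.uint8)
crop(s,255,170,335,215,9,'pics/z6.png')
E
```

```text
t: 6.2
tool_pos: [0.6009, -0.1625, 0.0316]
tcp_rot: [3.14, 0.077, 0.002]
force: [0.3, -0.4, 0.2]
finger_gap: 0.0001
```

View pics/z6.png

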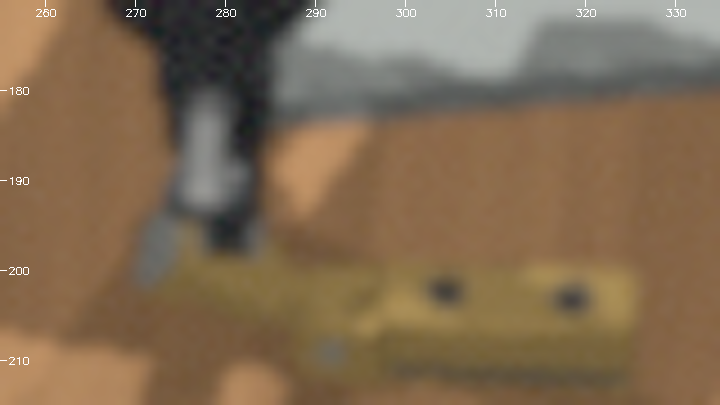

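```bash
python3 -m handwheel '0 -10 0 0 0 0 0;0 -10 0 8 0 0 0;0 -10 0 8 0 0 0'; python3 -m handwheel '0 0 0 2 0 0 0;0 0 0 2 0 0 0'; python3 -m handwheel '0 0 0 2 0 0 0;0 0 0 2 0 0 0'
```

```text
t: 6.55
tool_pos: [0.5892, -0.1626, 0.0222]
tcp_rot: [-3.14, -0.076, 0.002]
force: [0.0, 0.4, -0.1]
finger_gap: 0.0002
t: 6.75
tool_pos: [0.5903, -0.1628, 0.0211]
tcp_rot: [-3.141, -0.077, 0.0]
force: [-2.4, 0.3, 3.3]
finger_gap: 0.0001
t: 6.95
tool_pos: [0.5907, -0.1629, 0.0194]
tcp_rot: [3.14, 0.077, 0.001]
force: [-1.7, 0.8, 6.2]
finger_gap: -0.0001
```

```bash
python3 -m handwheel '0 0 0 2 0 0 0;0 0 0 2 0 0 0'|grep -E 'pos|for'; python3 -m handwheel '0 0 0 2 0 0 0;0 0 0 2 0 0 0'|grep -E 'pos|for';  python3 - <<'E'
from h import *
s=ctrl.get_image('side')[:,:,::-1]; cv2.imwrite('pics/s7raw.png',s)
s=np.clip((s/255.)**.5*255,0,255).astype(np.uint8)
crop(s,255,170,335,215,9,'pics/z7.png')
E
```

```text
tool_pos: [0.5909, -0.163, 0.0175]
force: [-0.3, -0.1, 6.4]
tool_pos: [0.591, -0.163, 0.0155]
force: [-0.2, -0.7, 6.3]
```

View pics/z7.png

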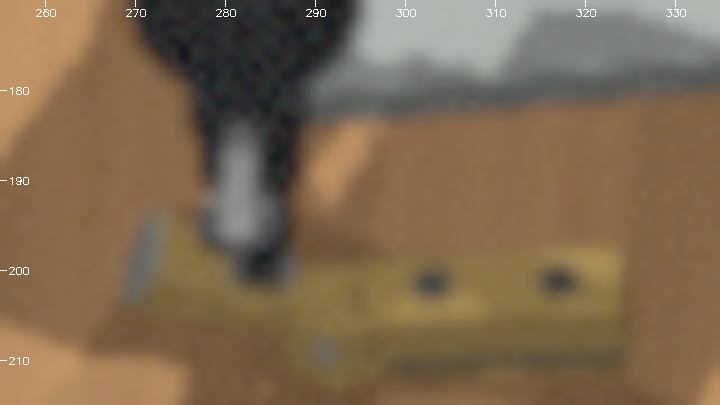

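```bash
python3 -m handwheel '0 0 0 -2 0 0 0;0 0 0 -4 0 0 0;0 0 0 -6 0 0 0;0 0 0 -8 0 0 0;0 -20 0 -30 0 0 0;0 -50 0 -30 0 0 0;0 -83 0 -30 0 0 0;0 -83 0 -20 0 0 0;0 -83 0 -10 0 0 0;0 -83 0 -8 0 0 0';python3 -m handwheel '0 0 0 2 0 0 0;0 0 0 2 0 0 0'
```

```text
t: 8.4
tool_pos: [0.5079, -0.1669, 0.0222]
tcp_rot: [-3.141, -0.077, 0.0]
force: [0.4, 0.1, 0.2]
finger_gap: 0.0002
t: 8.6
tool_pos: [0.5078, -0.1668, 0.0209]
tcp_rot: [-3.141, -0.077, -0.0]
force: [0.3, 0.4, -0.2]
finger_gap: 0.0004
```

```bash
for i in 1 2 3;do python3 -m handwheel '0 0 0 2 0 0 0;0 0 0 2 0 0 0'|grep -E 'pos|for'; done
```

```text
tool_pos: [0.5075, -0.1668, 0.0191]
force: [-0.1, -0.6, -0.0]
tool_pos: [0.5073, -0.1668, 0.0171]
force: [-0.4, -0.7, -0.0]
tool_pos: [0.5072, -0.1668, 0.015]
force: [-0.4, 0.3, 0.2]
```

```bash
for i in 1 ;do python3 -m handwheel '0 0 0 2 0 0 0;0 0 0 2 0 0 0'|grep -E 'pos|for'; done; python3 - <<'E'
from h import *
s=ctrl.get_image('side')[:,:,::-1]; cv2.imwrite('pics/s8raw.png',s)
s=np.clip((s/255.)**.5*255,0,255).astype(np.uint8)
crop(s,255,160,335,215,9,'pics/z8.png')
E
```

```text
tool_pos: [0.5072, -0.1668, 0.013]
force: [0.5, -0.2, 0.4]
```

View pics/z8.png

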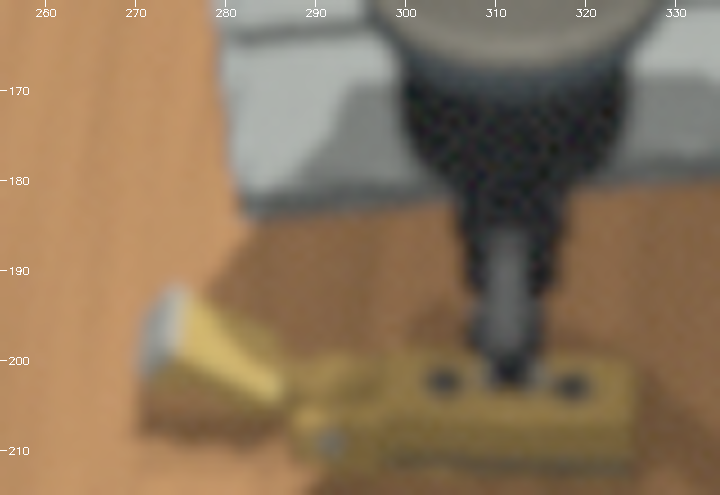

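```bash
for i in 1 2;do python3 -m handwheel '0 0 0 2 0 0 0;0 0 0 2 0 0 0'|grep -E 'pos|for'; done
```

```text
tool_pos: [0.5072, -0.1668, 0.011]
force: [-0.1, 0.5, 0.4]
tool_pos: [0.5074, -0.1669, 0.01]
force: [-3.9, 0.4, 18.9]
```

```bash
python3 -m handwheel '0 0 0 -6 0 0 0;0 0 0 -30 0 0 0'|grep -E 'pos|for'; python3 - <<'E'
from h import *
for w in (-.02,-.01,0,.01): print(w,proj('side',(.507,-.1668+w,.034)))
E
```

```text
tool_pos: [0.5061, -0.1663, 0.0381]
force: [1.2, 0.0, 0.8]
-0.02 [311.95200602 197.87965073]
-0.01 [311.64057714 200.37295588]
0 [311.32653744 202.88716327]
0.01 [311.00985397 205.42253685]
```

```bash
python3 -m handwheel '0 0 0 -45 0 0 0;0 0 0 -50 0 0 0'; python3 -c "
from h import *
rel((*ahead('B',.082),.045),G['B'][1])"
```

```text
t: 10.25
tool_pos: [0.5093, -0.1677, 0.0932]
tcp_rot: [3.138, 0.077, 0.008]
force: [-0.5, 0.3, -0.6]
finger_gap: 0.0003
t 10.25 tcp [ 0.5093 -0.1677  0.0932] yaw 0.049 gap 0.3 F [-0.5  0.3 -0.6]
shift [  91.8 -131.8   48.4] turn [ 0.0015 -0.0056  0.4299]
```

```bash
python3 -m handwheel '0 50 -100 0 0 0 0.43;0 92 -132 0 0 0 0.43;0 92 -132 0 0 0 0.43;0 92 -132 0 0 0 0.43;0 92 -132 30 0 0 0.43;0 92 -132 45 0 0 0.43;0 92 -132 45 0 0 0.43'; python3 - <<'E'
from h import *
rel((*ahead('B',.082),.03),G['B'][1])
s=ctrl.get_image('side')[:,:,::-1]
s=np.clip((s/255.)**.5*255,0,255).astype(np.uint8)
crop(s,255,190,335,265,9,'pics/z9.png')
E
```

```text
t: 10.95
tool_pos: [0.5913, -0.03, 0.0421]
tcp_rot: [3.085, -0.594, -0.006]
force: [0.5, -0.4, 0.8]
finger_gap: -0.0002
t 10.95 tcp [ 0.5913 -0.03    0.0421] yaw -0.381 gap -0.2 F [ 0.5 -0.4  0.8]
shift [ 4.   0.2 12.1] turn [0.0009 0.0037 0.0002]
```

View pics/z9.png

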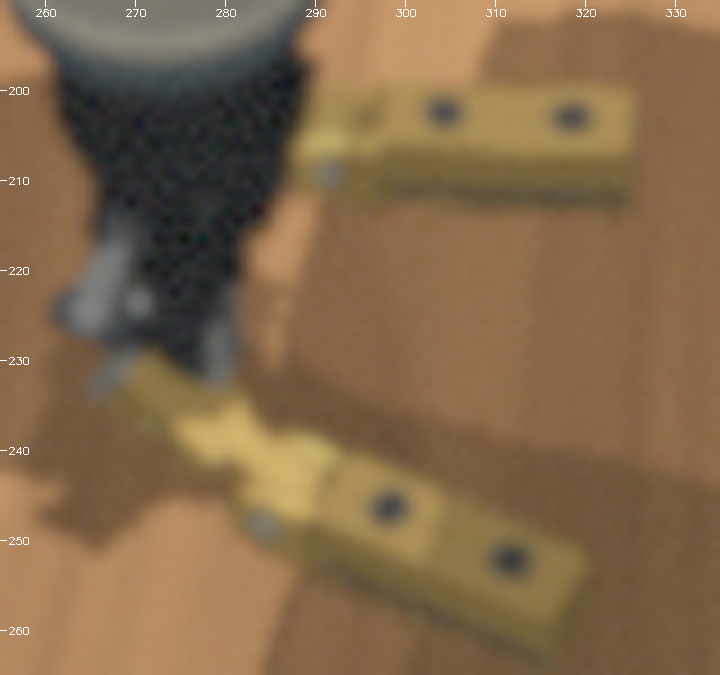

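Tool stands over B's nose (tips around (276,231)). Press in steps.

```bash
python3 -m handwheel '0 3 0 8 0 0 0;0 3 0 10 0 0 0;0 3 0 10 0 0 0'|grep -E 'pos|for'; for i in 1 2 3 4; do python3 -m handwheel '0 0 0 3 0 0 0;0 0 0 3 0 0 0'|grep -E 'pos|for'; done
```

```text
tool_pos: [0.5957, -0.0319, 0.0343]
force: [0.8, -0.7, -0.3]
tool_pos: [0.5954, -0.0317, 0.0312]
force: [-0.6, 0.2, 0.3]
tool_pos: [0.5954, -0.0316, 0.028]
force: [0.1, 1.3, 0.7]
tool_pos: [0.5954, -0.0316, 0.0249]
force: [0.2, 0.6, -0.3]
tool_pos: [0.5953, -0.0316, 0.0218]
force: [-1.0, 0.3, 0.9]
```

```bash
for i in 1 2 3; do python3 -m handwheel '0 0 0 3 0 0 0;0 0 0 3 0 0 0'|grep -E 'pos|for'; done;python3 - <<'E'
from h import *
s=ctrl.get_image('side')[:,:,::-1]
s=np.clip((s/255.)**.5*255,0,255).astype(np.uint8)
crop(s,255,190,335,265,9,'pics/z10.png')
E
```

```text
tool_pos: [0.5954, -0.0316, 0.0189]
force: [0.7, -0.4, 0.7]
tool_pos: [0.5954, -0.0316, 0.0159]
force: [0.4, 0.5, 0.6]
tool_pos: [0.5953, -0.0316, 0.0128]
force: [0.3, 0.7, -0.2]
```

View pics/z10.png

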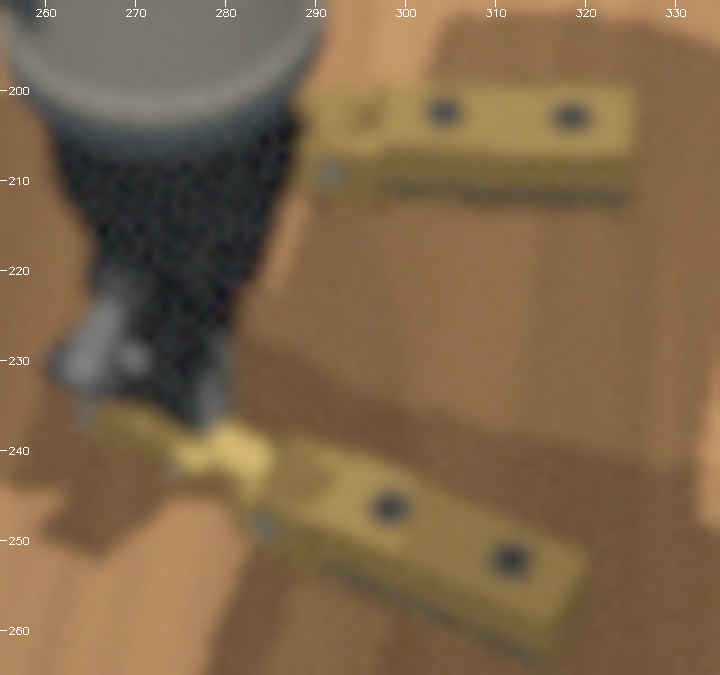

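```bash
for i in 1 2 3 4; do python3 -m handwheel '0 0 0 3 0 0 0;0 0 0 3 0 0 0'|grep -E 'pos|for'; done;python3 - <<'E'
from h import *
s=ctrl.get_image('side')[:,:,::-1]
s=np.clip((s/255.)**.5*255,0,255).astype(np.uint8)
crop(s,255,190,335,265,9,'pics/z11.png')
E
```

```text
tool_pos: [0.5954, -0.0316, 0.0099]
force: [0.8, -0.2, 0.9]
tool_pos: [0.5954, -0.0316, 0.0069]
force: [0.7, 0.1, 0.1]
tool_pos: [0.5954, -0.0316, 0.0039]
force: [-0.4, 0.7, -0.6]
tool_pos: [0.5954, -0.0316, 0.0008]
force: [-0.3, 0.0, 0.2]
```

View pics/z11.png

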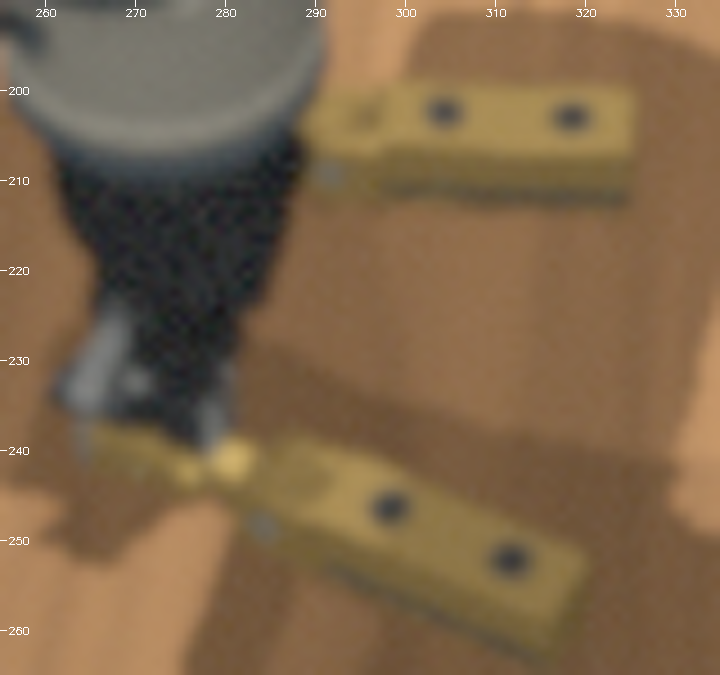

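```bash
for i in 1 2 3; do python3 -m handwheel '0 0 0 2 0 0 0;0 0 0 2 0 0 0'|grep -E 'pos|for'; done
```

```text
tool_pos: [0.5959, -0.0318, -0.0007]
force: [0.4, -1.1, 6.2]
tool_pos: [0.5966, -0.0319, -0.0018]
force: [0.7, -1.9, 15.7]
tool_pos: [0.5967, -0.0319, -0.0022]
force: [-8.2, -0.4, 45.8]
```

```bash
python3 -m handwheel '0 0 0 -3 0 0 0;0 0 0 -30 0 0 0;0 0 0 -75 0 0 0;0 0 0 -90 0 0 0;0 0 0 -90 0 0 0'|grep -E 'pos|for'; python3 - <<'E'
from h import *
s=ctrl.get_image('side')[:,:,::-1]
s=np.clip((s/255.)**.5*255,0,255).astype(np.uint8)
crop(s,255,190,335,265,9,'pics/z12.png')
rel((*ahead('A',.082),.045),G['A'][1])
E
```

```text
tool_pos: [0.5969, -0.0318, 0.0876]
force: [0.2, -0.9, 0.1]
t 14.75 tcp [ 0.596  -0.0317  0.086 ] yaw -0.381 gap -0.3 F [-0.7  0.1 -0. ]
shift [ -92.9 -202.2   40.9] turn [ 3.000e-04 -1.800e-03 -8.452e-01]
```

View pics/z12.png

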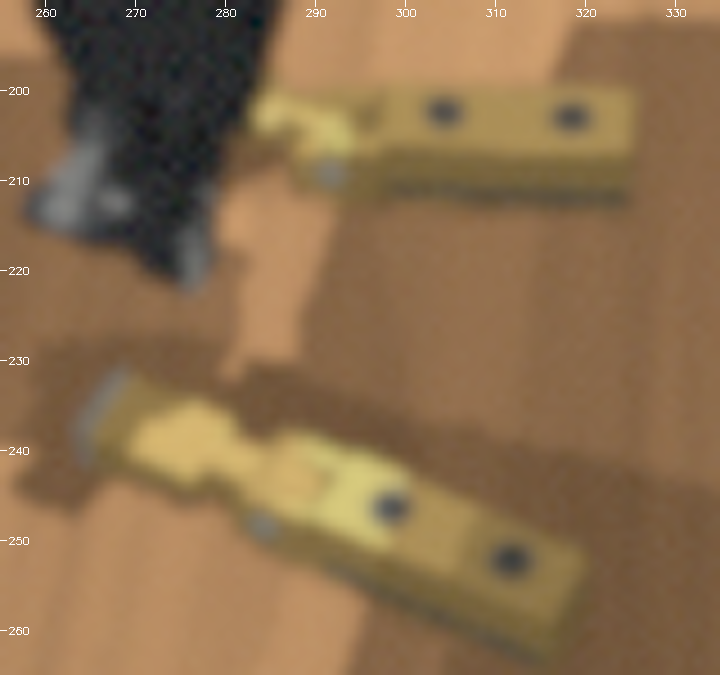

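B's tip is flat in line (nose end at (264–269, 231–241)): free. Now A.

```bash
python3 -m handwheel '0 -93 -202 0 0 0 -0.845;0 -93 -202 0 0 0 -0.845;0 -93 -202 0 0 0 -0.845;0 -93 -202 0 0 0 -0.845;0 -93 -202 0 0 0 -0.845;0 -93 -202 0 0 0 -0.845;0 -93 -202 20 0 0 -0.845;0 -93 -202 40 0 0 -0.845;0 -93 -202 40 0 0 -0.845'; python3 - <<'E'
from h import *
rel((*ahead('A',.082),.03),G['A'][1])
s=ctrl.get_image('side')[:,:,::-1]
s=np.clip((s/255.)**.5*255,0,255).astype(np.uint8)
crop(s,240,250,330,325,8,'pics/z13.png')
E
```

```text
t: 15.65
tool_pos: [0.5818, 0.19, 0.0416]
tcp_rot: [-3.057, -0.722, 0.01]
force: [-0.3, -0.3, -0.2]
finger_gap: 0.0001
t 15.65 tcp [0.5818 0.19   0.0416] yaw 0.464 gap 0.1 F [-0.3 -0.3 -0.2]
shift [ 3.2  1.  11.6] turn [-0.0015  0.006  -0.0001]
```

View pics/z13.png

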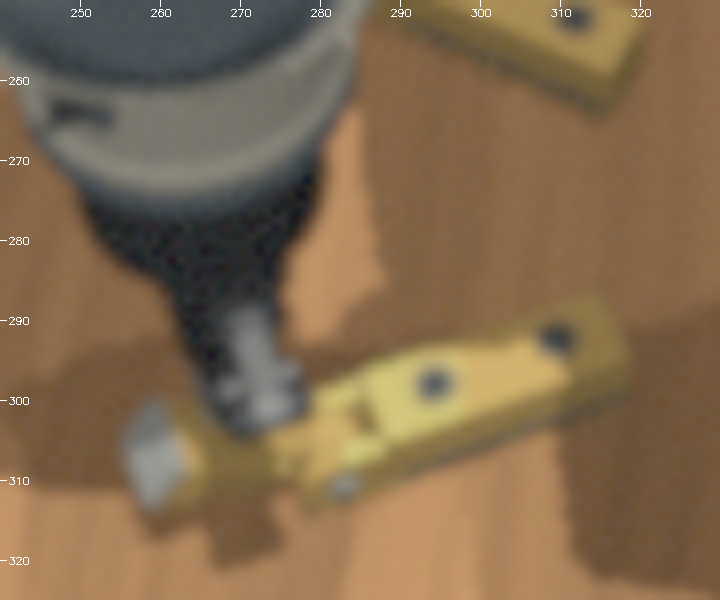

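```bash
python3 -m handwheel '0 4 -2 8 0 0 0;0 4 -2 10 0 0 0;0 4 -2 10 0 0 0'|grep -E 'pos|for'; for i in 1 2 3 4 5; do python3 -m handwheel '0 0 0 3 0 0 0;0 0 0 3 0 0 0'|grep -E 'pos|for'; done
```

```text
tool_pos: [0.5871, 0.1941, 0.0352]
force: [0.4, 0.4, 0.2]
tool_pos: [0.587, 0.194, 0.0322]
force: [0.2, 0.3, -0.4]
tool_pos: [0.5869, 0.194, 0.029]
force: [0.7, -0.4, -0.2]
tool_pos: [0.5869, 0.194, 0.0259]
force: [-0.2, -1.1, 0.6]
tool_pos: [0.5868, 0.194, 0.0228]
force: [1.2, 0.2, -0.0]
tool_pos: [0.5869, 0.194, 0.0199]
force: [0.7, -0.3, -0.2]
```

```bash
for i in 1 2 3 4; do python3 -m handwheel '0 0 0 3 0 0 0;0 0 0 3 0 0 0'|grep -E 'pos|for'; done;python3 - <<'E'
from h import *
s=ctrl.get_image('side')[:,:,::-1]
s=np.clip((s/255.)**.5*255,0,255).astype(np.uint8)
crop(s,240,250,330,325,8,'pics/z14.png')
E
```

```text
tool_pos: [0.5869, 0.194, 0.0169]
force: [0.5, -0.6, -0.5]
tool_pos: [0.5869, 0.194, 0.0138]
force: [-0.2, 0.3, 0.4]
tool_pos: [0.5869, 0.194, 0.0109]
force: [0.1, -0.8, 0.1]
tool_pos: [0.5869, 0.194, 0.0079]
force: [0.1, -0.3, 0.1]
```

View pics/z14.png

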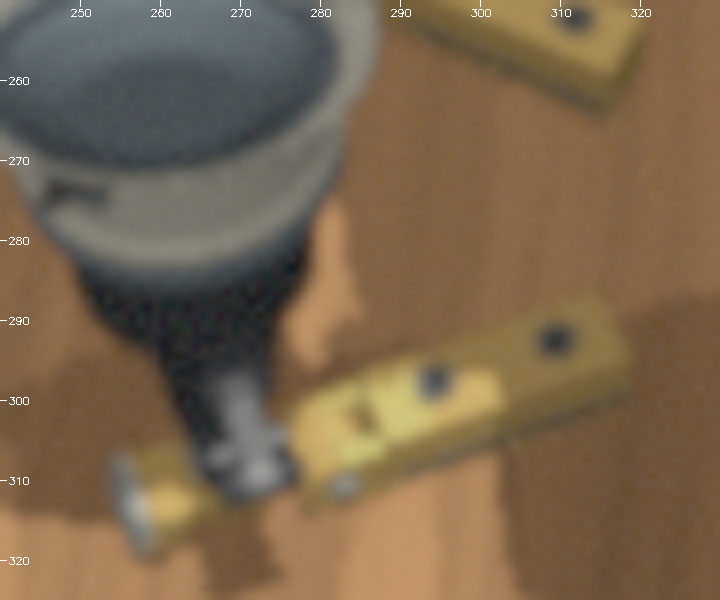

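```bash
python3 -m handwheel '0 0 0 3 0 0 0;0 0 0 7 0 0 0;0 0 0 7 0 0 0'|grep -E 'pos|for'; for i in 1 2 ; do python3 -m handwheel '0 0 0 1.5 0 0 0;0 0 0 1.5 0 0 0'|grep -E 'pos|for'; done
```

```text
tool_pos: [0.5867, 0.194, 0.0006]
force: [0.1, -0.4, 0.3]
tool_pos: [0.587, 0.1941, -0.0003]
force: [-0.2, 0.4, 4.4]
tool_pos: [0.5877, 0.1943, -0.0014]
force: [0.8, 1.1, 5.9]
```

```bash
python3 -m handwheel '0 0 0 1 0 0 0;0 0 0 1 0 0 0'|grep -E 'pos|for';  python3 -m handwheel '0 0 0 -3 0 0 0;40 0 0 -30 0 0 0;60 0 0 -75 0 0 0;60 0 0 -100 0 0 0;60 0 0 -100 0 0 0'|grep -E 'pos|for'; python3 - <<'E'
from h import *
s=ctrl.get_image('side')[:,:,::-1]
cv2.imwrite('pics/s15.png',s)
s=np.clip((s/255.)**.5*255,0,255).astype(np.uint8)
crop(s,240,185,330,325,5,'pics/z15.png')
rel((*ahead('A',0),.03),G['A'][1])
E
```

```text
tool_pos: [0.5879, 0.1944, -0.0019]
force: [0.8, 0.8, 11.9]
tool_pos: [0.589, 0.1945, 0.1009]
force: [0.2, -0.6, -0.0]
t 19.3 tcp [0.5878 0.1943 0.0988] yaw 0.464 gap 59.9 F [-0.7  0.5 -0.8]
shift [-86.4   2.1  68.5] turn [ 0.0007 -0.0028 -0.0001]
```

View pics/z15.png

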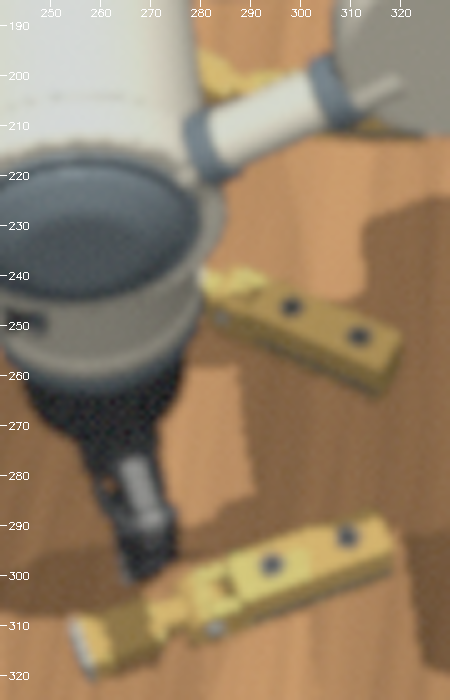

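```bash
python3 -m handwheel '60 -50 2 0 0 0 0;60 -86 2 0 0 0 0;60 -86 2 30 0 0 0;60 -86 2 55 0 0 0;60 -86 2 68 0 0 0;60 -86 2 68 0 0 0'; python3 - <<'E'
from h import *
s=ctrl.get_image('side')[:,:,::-1]
s=np.clip((s/255.)**.5*255,0,255).astype(np.uint8)
crop(s,240,240,330,325,8,'pics/z16.png')
rel((*ahead('A',0),-.012),G['A'][1])
E
```

```text
t: 19.9
tool_pos: [0.5095, 0.1535, 0.0272]
tcp_rot: [-3.057, -0.722, 0.007]
force: [1.1, 0.4, 0.8]
finger_gap: 0.0603
t 19.95 tcp [0.5104 0.1537 0.0284] yaw 0.464 gap 60.2 F [-0.1  0.3  0.6]
shift [ 1.3  0.5 40.4] turn [-0.0007  0.0022 -0.0002]
```

View pics/z16.png

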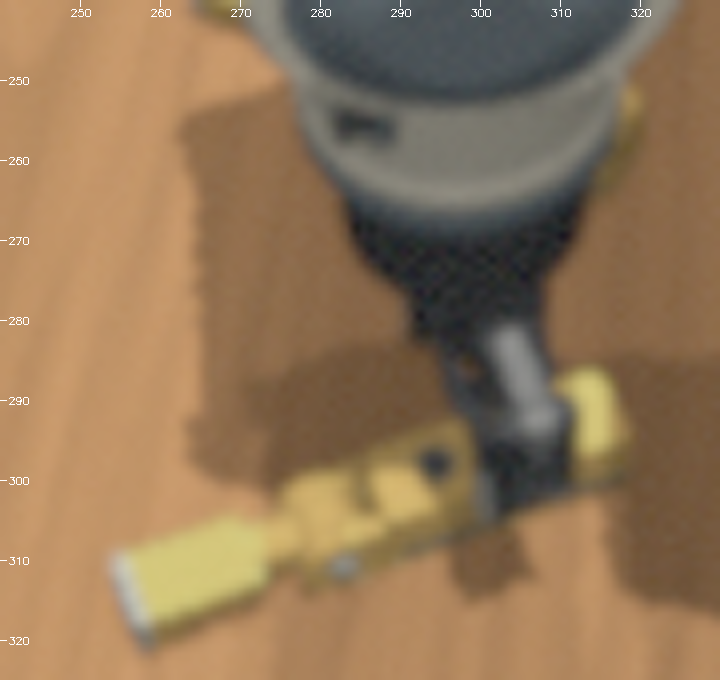

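```bash
python3 - <<'E'
from h import *
c,s=np.cos(.464),np.sin(.464)
for z in (.03,.045,.06):
  for l in (-11,0,11):
    w=37; print(z,l,proj('side',(.5104+(l*c-w*s)/1000,.1537+(l*s+w*c)/1000,z)).round(1))
E
```

```text
0.03 -11 [307.3 307.5]
0.03 0 [303.3 308.9]
0.03 11 [299.3 310.3]
0.045 -11 [307.3 304.7]
0.045 0 [303.3 306.1]
0.045 11 [299.2 307.5]
0.06 -11 [307.2 301.8]
0.06 0 [303.2 303.2]
0.06 11 [299.1 304.6]
```

```bash
python3 -m handwheel '60 3 0 20 0 0 0;60 3 0 30 0 0 0;60 3 0 36 0 0 0;60 3 0 40 0 0 0;60 3 0 40 0 0 0'; python3 - <<'E'
from h import *
s=ctrl.get_image('side')[:,:,::-1]
s=np.clip((s/255.)**.5*255,0,255).astype(np.uint8)
crop(s,240,240,330,325,8,'pics/z17.png')
E
```

```text
t: 20.45
tool_pos: [0.5136, 0.1551, -0.0108]
tcp_rot: [-3.057, -0.722, 0.0]
force: [0.4, -0.2, 0.2]
finger_gap: 0.0602
```

View pics/z17.png

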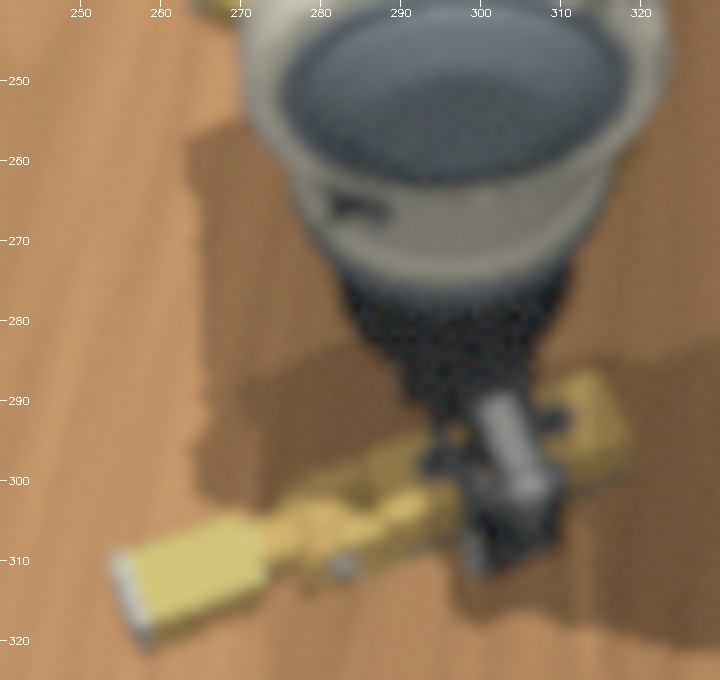

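```bash
python3 -m handwheel '0 0 0 0 0 0 0;0 0 0 0 0 0 0;0 0 0 0 0 0 0;0 0 0 0 0 0 0;0 0 0 0 0 0 0'; python3 -m handwheel '0 0 0 0 0 0 0;0 0 0 0 0 0 0'
```

```text
t: 21.0
tool_pos: [0.5139, 0.1552, -0.0101]
tcp_rot: [3.057, 0.722, 0.001]
force: [-2.1, -1.0, 8.5]
finger_gap: 0.0266
t: 21.2
tool_pos: [0.5139, 0.1552, -0.0102]
tcp_rot: [3.057, 0.722, 0.001]
force: [-2.5, -0.4, 10.2]
finger_gap: 0.0266
```

```bash
python3 -m handwheel '0 0 0 -10 0 0 0;0 0 0 -30 0 0 0;0 0 0 -60 0 0 0;0 0 0 -100 0 0 0;0 0 0 -130 0 0 0;0 0 0 -130 0 0 0;0 0 0 -130 0 0 0'; python3 - <<'E'
from h import *
s=ctrl.get_image('side')[:,:,::-1]
crop(s,200,200,340,330,5,'pics/z18.png')
c,sn=np.cos(.214),np.sin(.214)
for b in (-41.5,41.5):
    # target: whole stop centre (30mm ahead of grip) at bay centre
    x=.527-b/1000*sn-.030*c; y=-.3625+b/1000*c-.030*sn; print(b,x,y); rel((x,y,.12),.214)
E
```

```text
t: 21.9
tool_pos: [0.5134, 0.1551, 0.1193]
tcp_rot: [3.057, 0.722, 0.001]
force: [0.4, 0.0, -6.8]
finger_gap: 0.027
-41.5 0.5064976917405781 -0.4094244643659961
t 21.95 tcp [0.5128 0.155  0.1184] yaw 0.464 gap 26.9 F [-0.2  0.4 -6.3]
shift [-258.1  501.9   -1.5] turn [-2.000e-04  1.400e-03  2.498e-01]
41.5 0.48887095307273504 -0.32831775635774585
t 21.95 tcp [0.5128 0.155  0.1184] yaw 0.464 gap 26.9 F [-0.2  0.4 -6.3]
shift [-237.6  421.5   -1.5] turn [-2.000e-04  1.400e-03  2.498e-01]
```

View pics/z18.png

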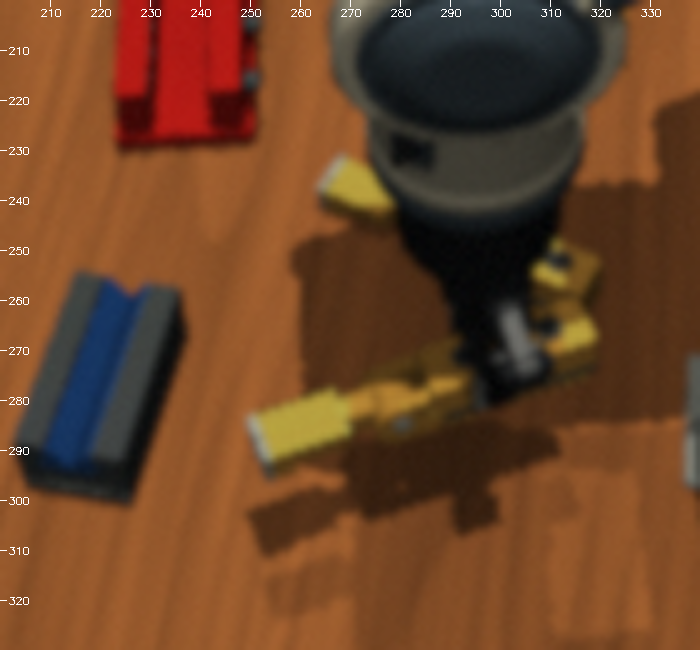

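```bash
python3 -m handwheel '0 -256 502 0 0 0 0.25;0 -256 502 0 0 0 0.25;0 -256 502 0 0 0 0.25;0 -256 502 0 0 0 0.25;0 -256 502 0 0 0 0.25;0 -256 502 0 0 0 0.25;0 -256 502 0 0 0 0.25;0 -256 502 0 0 0 0.25;0 -256 502 0 0 0 0.25;0 -256 502 0 0 0 0.25'; python3 -c "
from h import *
rel((.509,-.409,.12),.214)"
```

```text
t: 22.95
tool_pos: [0.5084, -0.3463, 0.117]
tcp_rot: [-3.121, -0.334, 0.004]
force: [1.7, 0.4, -5.6]
finger_gap: 0.0266
t 22.95 tcp [ 0.5084 -0.3463  0.117 ] yaw 0.214 gap 26.6 F [ 1.7  0.4 -5.6]
shift [-12.7  61.4  -3.1] turn [-0.0028  0.0021 -0.0005]
```

```bash
python3 -m handwheel '0 -12 45 0 0 0 0;0 -12 45 0 0 0 0;0 -12 45 0 0 0 0;0 -12 45 0 0 0 0'; python3 -c "
from h import *
rel((.509,-.409,.035),.214)"
```

```text
t: 23.35
tool_pos: [0.5069, -0.39, 0.1176]
tcp_rot: [-3.121, -0.335, 0.003]
force: [0.8, 0.3, -5.6]
finger_gap: 0.0268
t 23.35 tcp [ 0.5069 -0.39    0.1176] yaw 0.214 gap 26.8 F [ 0.8  0.3 -5.6]
shift [-1.8 19.2 82.5] turn [-0.0028  0.0017  0.    ]
```

```bash
python3 -m handwheel '0 -2 19 0 0 0 0;0 -2 19 30 0 0 0;0 -2 19 60 0 0 0;0 -2 19 80 0 0 0;0 -2 19 82 0 0 0;0 -2 19 82 0 0 0'; python3 - <<'E'
from h import *
rel((.509,-.409,-.006),.214)
s=ctrl.get_image('side')[:,:,::-1];t=ctrl.get_image('top')[:,:,::-1]
s=np.clip((s/255.)**.6*255,0,255).astype(np.uint8)
crop(s,260,100,370,200,6,'pics/z19.png')
crop(t,340,130,460,230,6,'pics/t19.png')
E
```

```text
t: 23.95
tool_pos: [0.5098, -0.4093, 0.0371]
tcp_rot: [-3.122, -0.337, 0.001]
force: [0.2, -0.1, -5.6]
finger_gap: 0.0268
t 23.95 tcp [ 0.5098 -0.4093  0.0371] yaw 0.215 gap 26.8 F [ 0.2 -0.1 -5.6]
shift [-0.6 -0.4 43.1] turn [-0.0011  0.0007  0.0008]
```

View pics/z19.png

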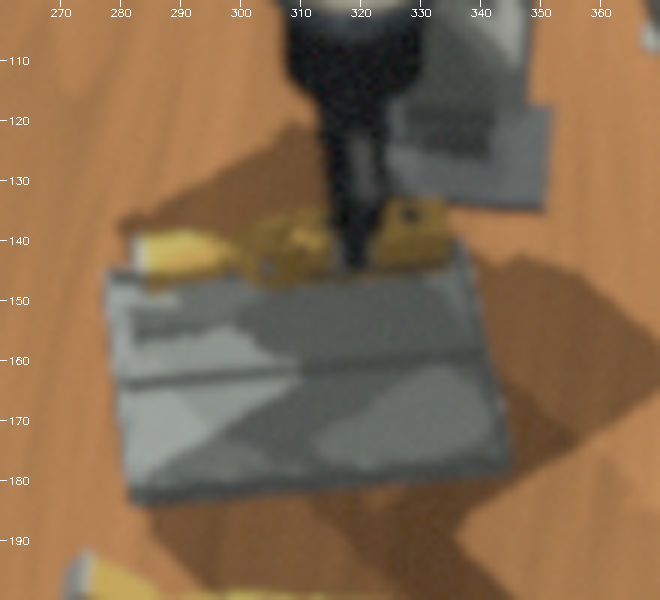

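View pics/t19.png

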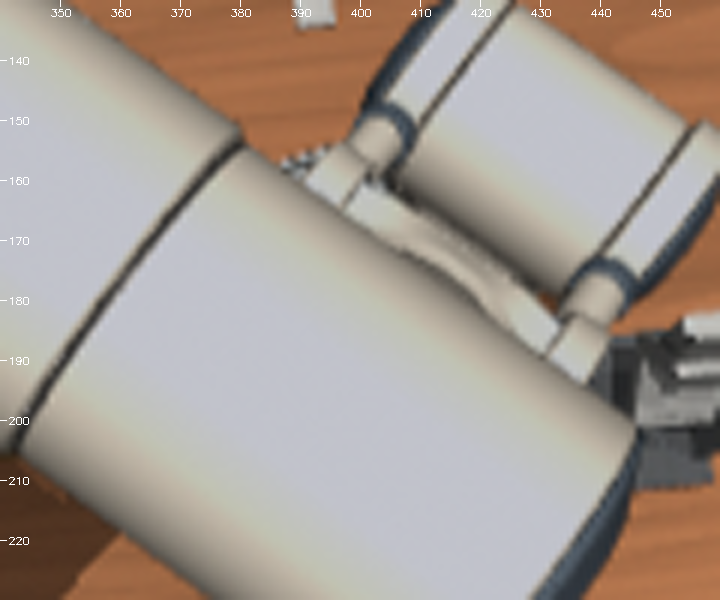

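```bash
python3 - <<'E'
from h import *
s=ctrl.get_image('side')[:,:,::-1]
s=np.clip((s/255.)**.5*255,0,255).astype(np.uint8)
crop(s,260,0,420,160,5,'pics/z20.png')
crop(cv2.imread('pics/side0.png'),300,40,380,140,7,'pics/up0.png')
crop(cv2.imread('pics/t1.png'),420,160,500,220,9,'pics/upt.png')
E
```

```text
(no output)
```

View pics/z20.png

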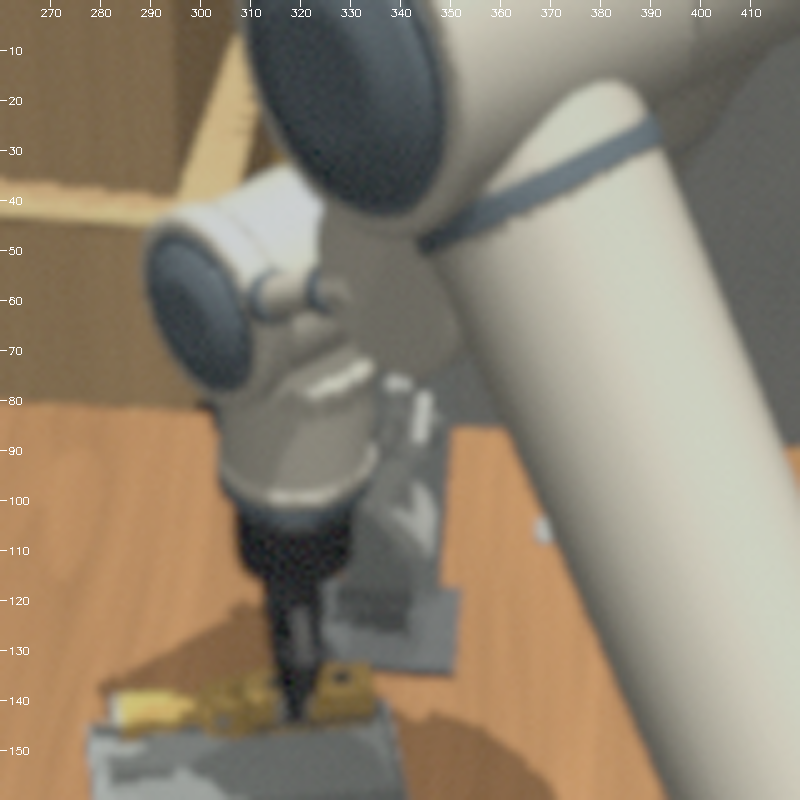

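View pics/up0.png

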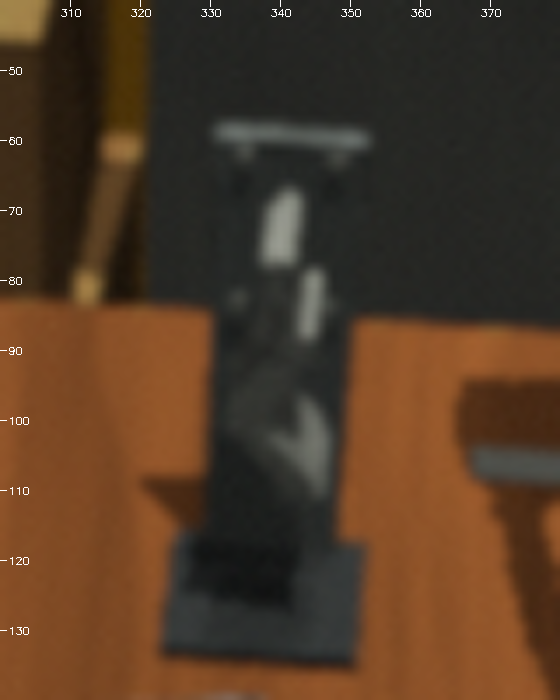

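View pics/upt.png

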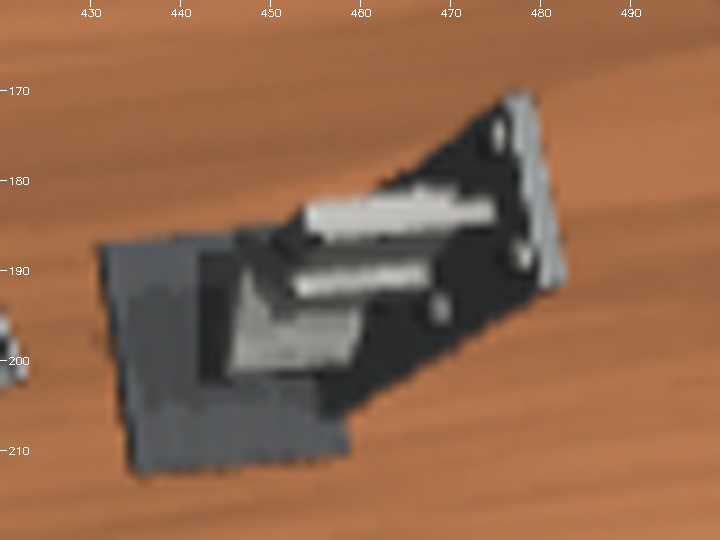

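```bash
cat >> h.py <<'E'
TC=np.array([.527,-.3625]);TY=.214
def tray(x,y,z):
    c,s=np.cos(TY),np.sin(TY); return np.array([TC[0]+(x*c-y*s)/1e3,TC[1]+(x*s+y*c)/1e3,z/1e3])
E
python3 - <<'E'
from h import *
for y in (-13,13):
  for z in (24,10): print(y,z,proj('side',tray(86,-41.5+y,z+47)).round(1))
for y in (-14,14): print('rear',y,proj('side',tray(-86,-41.5+y,34+47)).round(1))
for x,y in ((104,85),(104,-85),(-104,-85),(-104,85)): print('tray',proj('side',tray(x,y,18)).round(1))
E
```

```text
-13 24 [283.  139.3]
-13 10 [283.2 142.4]
13 24 [283.7 144.8]
13 10 [283.9 147.9]
rear -14 [334.9 132.7]
rear 14 [336.2 138.5]
tray [281.7 181.9]
tray [277.7 145.1]
tray [338.2 140.1]
tray [346.2 176.3]
```

```bash
python3 -m handwheel '0 0 0 15 0 0 0;0 0 0 30 0 0 0;0 0 0 38 0 0 0;0 0 0 40 0 0 0;0 0 0 40 0 0 0'|grep -E 'pos|for'; for i in 1 2 ; do python3 -m handwheel '0 0 0 1 0 0 0;0 0 0 1 0 0 0'|grep -E 'pos|for'; done
```

```text
tool_pos: [0.5094, -0.4102, -0.0034]
force: [0.6, -0.2, -5.7]
tool_pos: [0.5099, -0.4106, -0.0035]
force: [0.2, 0.4, -5.0]
tool_pos: [0.5098, -0.4104, -0.0046]
force: [-0.2, 0.7, -5.3]
```

```bash
for i in 1 2 3; do python3 -m handwheel '0 0 0 1 0 0 0;0 0 0 1 0 0 0'|grep -E 'pos|for'; done
```

```text
tool_pos: [0.5097, -0.4103, -0.0059]
force: [0.1, -0.5, -6.8]
tool_pos: [0.5097, -0.4104, -0.0061]
force: [-2.8, 3.0, 6.1]
tool_pos: [0.5097, -0.4104, -0.0062]
force: [-7.0, 5.7, 22.3]
```

```bash
python3 -m handwheel '0 0 0 -1 0 0 0;42 0 0 -1 0 0 0;42 0 0 -1 0 0 0;42 0 0 -1 0 0 0;42 0 0 -10 0 0 0;42 0 0 -30 0 0 0;60 0 0 -60 0 0 0;60 0 0 -100 0 0 0;60 0 0 -125 0 0 0;60 0 0 -125 0 0 0'; python3 - <<'E'
from h import *
s=ctrl.get_image('side')[:,:,::-1]
s=np.clip((s/255.)**.6*255,0,255).astype(np.uint8)
crop(s,260,100,370,200,6,'pics/z21.png')
rel((*ahead('B',.0026),.12),G['B'][1])
E
```

```text
t: 26.6
tool_pos: [0.5114, -0.4119, 0.1219]
tcp_rot: [3.118, 0.335, 0.007]
force: [-0.4, 0.0, -0.4]
finger_gap: 0.0602
t 26.65 tcp [ 0.5106 -0.4112  0.1196] yaw 0.214 gap 60.0 F [-0.2  0.1  0.1]
shift [  97.1 -397.4   -1.5] turn [ 0.0025 -0.0031  0.5948]
```

View pics/z21.png

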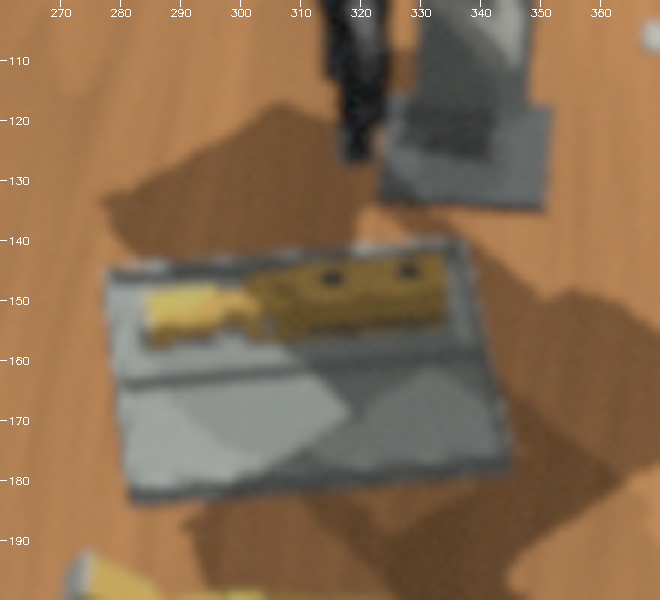

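A lies flat in the far bay. Now fetch B.

```bash
python3 -m handwheel '60 97 -397 0 0 0 0.595;60 97 -397 0 0 0 0.595;60 97 -397 0 0 0 0.595;60 97 -397 0 0 0 0.595;60 97 -397 0 0 0 0.595;60 97 -397 0 0 0 0.595;60 97 -397 0 0 0 0.595;60 97 -397 0 0 0 0.595;60 97 -397 0 0 0 0.595'; python3 -c "
from h import *
rel((*ahead('B',.0026),.03),G['B'][1])"
```

```text
t: 27.55
tool_pos: [0.519, 0.0022, 0.1165]
tcp_rot: [-3.085, 0.591, 0.003]
force: [0.0, -0.4, -0.2]
finger_gap: 0.0604
t 27.55 tcp [0.519  0.0022 0.1165] yaw -0.378 gap 60.4 F [ 0.  -0.4 -0.2]
shift [ 3.8  3.3 86.5] turn [-0.0001  0.0022  0.0026]
```

```bash
python3 -m handwheel '60 3 1 30 0 0 0;60 3 1 60 0 0 0;60 3 1 80 0 0 0;60 3 1 86 0 0 0;60 3 1 86 0 0 0'; python3 - <<'E'
from h import *
rel((*ahead('B',.0026),-.0105),G['B'][1])
s=ctrl.get_image('side')[:,:,::-1]
s=np.clip((s/255.)**.5*255,0,255).astype(np.uint8)
crop(s,240,190,340,275,7,'pics/z22.png')
E
```

```text
t: 28.05
tool_pos: [0.5219, -0.0038, 0.0304]
tcp_rot: [3.085, -0.595, -0.004]
force: [-0.1, 0.1, 0.7]
finger_gap: 0.06
t 28.05 tcp [ 0.5219 -0.0038  0.0304] yaw -0.381 gap 60.0 F [-0.1  0.1  0.7]
shift [-1.2 -1.3 40.9] turn [ 0.0006  0.0023 -0.0003]
```

View pics/z22.png

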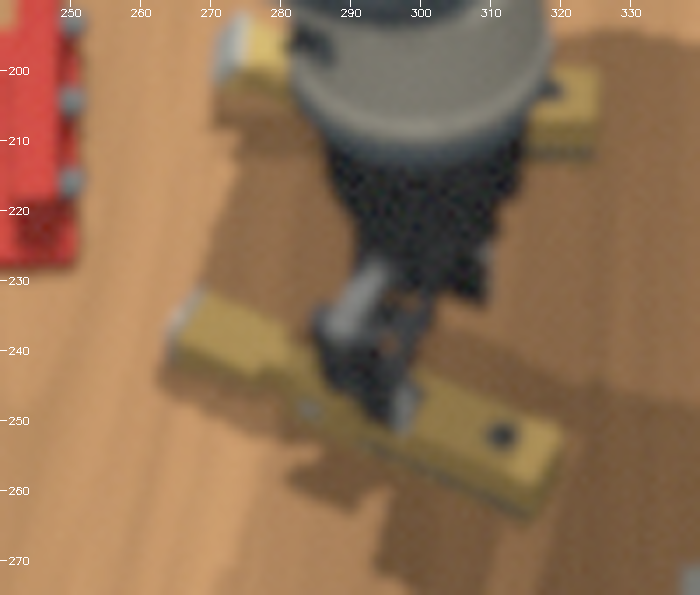

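```bash
python3 -m handwheel '60 -1 -1 20 0 0 0;60 -1 -1 33 0 0 0;60 -1 -1 40 0 0 0;60 -1 -1 41 0 0 0;60 -1 -1 41 0 0 0' | grep -E 'pos|force'; python3 -m handwheel '0 0 0 0 0 0 0;0 0 0 0 0 0 0;0 0 0 0 0 0 0;0 0 0 0 0 0 0;0 0 0 0 0 0 0;0 0 0 0 0 0 0'; python3 -m handwheel '0 0 0 -10 0 0 0;0 0 0 -30 0 0 0;0 0 0 -60 0 0 0;0 0 0 -100 0 0 0;0 0 0 -130 0 0 0;0 0 0 -130 0 0 0;0 0 0 -130 0 0 0'; python3 - <<'E'
from h import *
s=ctrl.get_image('side')[:,:,::-1]
s=np.clip((s/255.)**.5*255,0,255).astype(np.uint8)
crop(s,230,170,350,290,5,'pics/z23.png')
p=tray(-27.4,41.5,0); print(p); rel((p[0],p[1],.12),.214)
E
```

```text
tool_pos: [0.5222, -0.0026, -0.0095]
force: [0.4, 0.1, 0.6]
t: 29.2
tool_pos: [0.5225, -0.0026, -0.0091]
tcp_rot: [-3.085, 0.595, -0.002]
force: [-1.5, 1.2, 8.8]
finger_gap: 0.0266
t: 29.9
tool_pos: [0.5219, -0.0025, 0.1204]
tcp_rot: [-3.085, 0.595, -0.001]
force: [-0.0, -0.9, -6.9]
finger_gap: 0.0264
[ 0.49141165 -0.32776559  0.        ]
t 29.95 tcp [ 0.5212 -0.0025  0.1194] yaw -0.381 gap 26.6 F [ 0.2  0.4 -6.7]
shift [ 93.3 313.   -0.6] turn [-1.000e-04  1.400e-03 -5.953e-01]
```

View pics/z23.png

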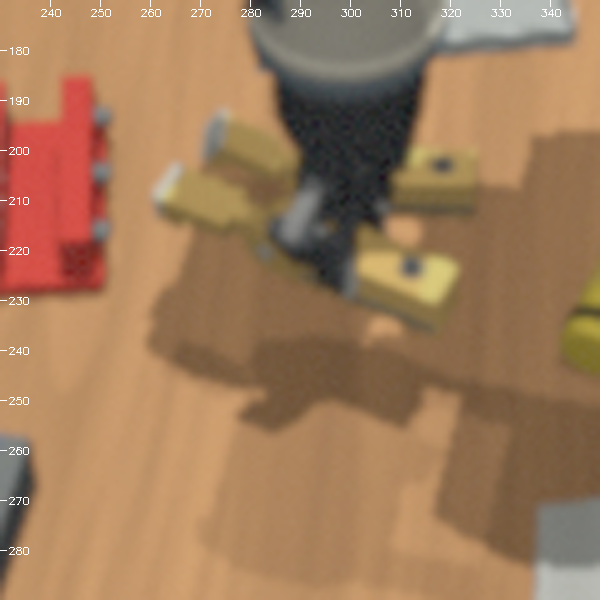

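```bash
python3 -m handwheel '0 93 313 0 0 0 -0.595;0 93 313 0 0 0 -0.595;0 93 313 0 0 0 -0.595;0 93 313 0 0 0 -0.595;0 93 313 0 0 0 -0.595;0 93 313 0 0 0 -0.595;0 93 313 0 0 0 -0.595;0 93 313 0 0 0 -0.595;0 93 313 0 0 0 -0.595'; python3 -c "
from h import *
rel((.4914,-.3278,.037),.214)"
```

```text
t: 30.85
tool_pos: [0.4907, -0.3284, 0.1181]
tcp_rot: [-3.122, -0.331, 0.004]
force: [0.3, 0.4, -6.6]
finger_gap: 0.0267
t 30.85 tcp [ 0.4907 -0.3284  0.1181] yaw 0.211 gap 26.7 F [ 0.3  0.4 -6.6]
shift [ 1.  -0.2 81.1] turn [-0.0026  0.002  -0.0027]
```

```bash
python3 -m handwheel '0 0 0 30 0 0 0;0 0 0 60 0 0 0;0 0 0 78 0 0 0;0 0 0 81 0 0 0;0 0 0 81 0 0 0'; python3 - <<'E'
from h import *
rel((.4914,-.3278,-.005),.214)
s=ctrl.get_image('side')[:,:,::-1]
s=np.clip((s/255.)**.6*255,0,255).astype(np.uint8)
crop(s,260,100,370,210,6,'pics/z24.png')
E
```

```text
t: 31.35
tool_pos: [0.4916, -0.3264, 0.0385]
tcp_rot: [-3.122, -0.337, 0.002]
force: [0.8, 0.2, -5.7]
finger_gap: 0.0264
t 31.35 tcp [ 0.4916 -0.3264  0.0385] yaw 0.215 gap 26.4 F [ 0.8  0.2 -5.7]
shift [-0.5  1.4 43.5] turn [-0.0018  0.0013  0.0008]
```

View pics/z24.png

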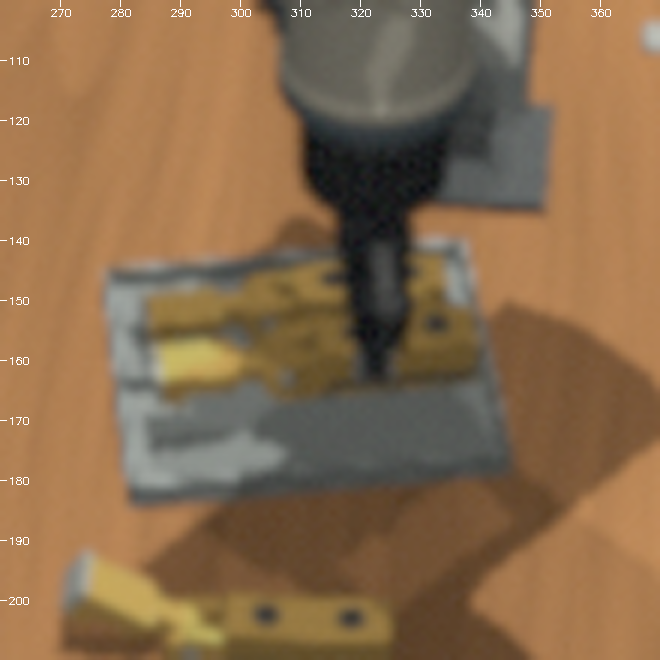

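```bash
python3 -m handwheel '0 0 1 20 0 0 0;0 0 1 34 0 0 0;0 0 1 40 0 0 0;0 0 1 41 0 0 0;0 0 1 41 0 0 0'|grep -E 'pos|for'; for i in 1 2 3; do python3 -m handwheel '0 0 0 1 0 0 0;0 0 0 1 0 0 0'|grep -E 'pos|for'; done
```

```text
tool_pos: [0.4923, -0.3288, -0.0014]
force: [0.4, 0.6, -5.2]
tool_pos: [0.4924, -0.3288, -0.0024]
force: [-0.4, 1.0, -5.3]
tool_pos: [0.4922, -0.3287, -0.0037]
force: [-0.4, 1.2, -6.4]
tool_pos: [0.4921, -0.3286, -0.0049]
force: [0.2, 0.2, -5.9]
```

```bash
for i in 1 2 ; do python3 -m handwheel '0 0 0 0.7 0 0 0;0 0 0 0.7 0 0 0'|grep -E 'pos|for'; done
```

```text
tool_pos: [0.4922, -0.3287, -0.0051]
force: [-3.1, 1.6, 4.9]
tool_pos: [0.4922, -0.3287, -0.0051]
force: [-4.9, 2.9, 18.0]
```

```bash
python3 -m handwheel '0 0 0 -0.7 0 0 0;42 0 0 -0.7 0 0 0;42 0 0 -0.7 0 0 0;42 0 0 -0.7 0 0 0;42 0 0 -10 0 0 0;42 0 0 -30 0 0 0;60 0 0 -60 0 0 0;60 0 0 -100 0 0 0;60 0 0 -125 0 0 0;60 0 0 -125 0 0 0'; python3 - <<'E'
from h import *
s=ctrl.get_image('side')[:,:,::-1]
s=np.clip((s/255.)**.6*255,0,255).astype(np.uint8)
crop(s,260,100,370,215,6,'pics/z25.png')
rel((*ahead('C',.0026),.12),G['C'][1])
E
```

```text
t: 33.9
tool_pos: [0.4939, -0.33, 0.1231]
tcp_rot: [3.119, 0.335, 0.007]
force: [-0.6, 0.6, -0.3]
finger_gap: 0.0599
t 33.95 tcp [ 0.4931 -0.3294  0.121 ] yaw 0.214 gap 60.3 F [-0.4 -0.4 -0.4]
shift [  61.4 -153.2    0.7] turn [ 0.0028 -0.0026  0.1648]
```

View pics/z25.png

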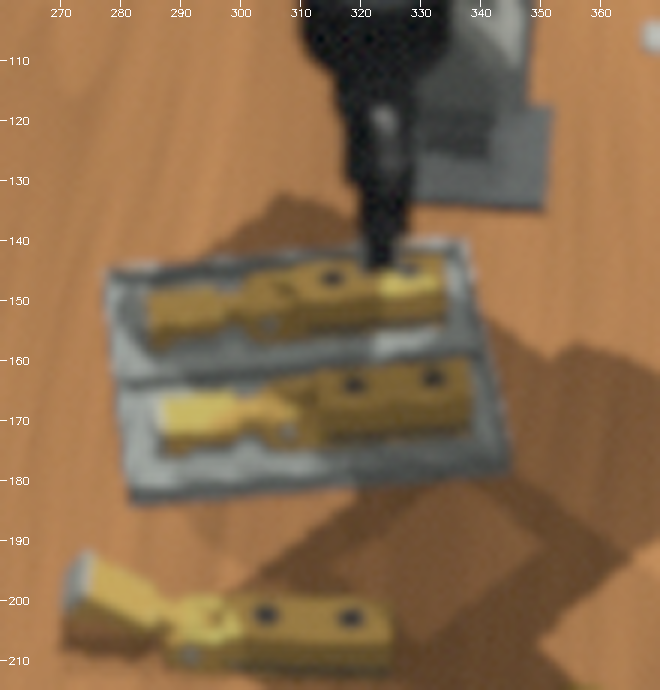

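```bash
python3 -m handwheel '60 61 -153 0 0 0 0.165;60 61 -153 0 0 0 0.165;60 61 -153 0 0 0 0.165;60 61 -153 0 0 0 0.165;60 61 -153 0 0 0 0.165'; python3 -c "
from h import *
rel((*ahead('C',.0026),.03),G['C'][1])"
```

```text
t: 34.45
tool_pos: [0.5189, -0.1634, 0.1181]
tcp_rot: [-3.139, -0.081, 0.003]
force: [0.6, -0.6, -0.3]
finger_gap: 0.0601
t 34.45 tcp [ 0.5189 -0.1634  0.1181] yaw 0.052 gap 60.1 F [ 0.6 -0.6 -0.3]
shift [ 1.7  3.4 88.1] turn [-0.0012  0.0017  0.0028]
```

```bash
python3 -m handwheel '60 1 1 30 0 0 0;60 1 1 60 0 0 0;60 1 1 82 0 0 0;60 1 1 88 0 0 0;60 1 1 88 0 0 0'; python3 - <<'E'
from h import *
rel((*ahead('C',.0026),-.0095),G['C'][1])
s=ctrl.get_image('side')[:,:,::-1]
s=np.clip((s/255.)**.5*255,0,255).astype(np.uint8)
crop(s,250,150,345,225,7,'pics/z26.png')
E
```

```text
t: 34.95
tool_pos: [0.5197, -0.1675, 0.03]
tcp_rot: [-3.14, -0.076, 0.003]
force: [0.7, -0.1, 0.1]
finger_gap: 0.06
t 34.95 tcp [ 0.5197 -0.1675  0.03  ] yaw 0.048 gap 60.0 F [ 0.7 -0.1  0.1]
shift [ 1.  -0.9 39.5] turn [-0.0009  0.0019 -0.0008]
```

View pics/z26.png

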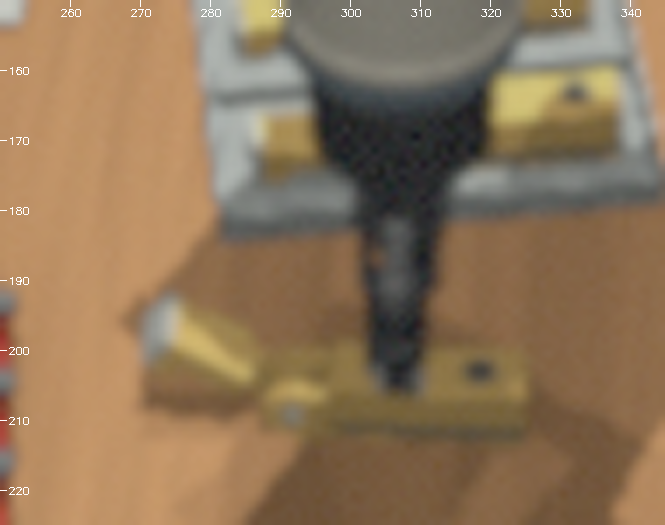

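```bash
python3 -m handwheel '60 0 0 20 0 0 0;60 0 0 30 0 0 0;60 0 0 37 0 0 0;60 0 0 39 0 0 0;60 0 0 39 0 0 0' | grep -E 'pos|force'; python3 -m handwheel '0 0 0 0 0 0 0;0 0 0 0 0 0 0;0 0 0 0 0 0 0;0 0 0 0 0 0 0;0 0 0 0 0 0 0;0 0 0 0 0 0 0'; python3 -m handwheel '0 0 0 -10 0 0 0;0 0 0 -30 0 0 0;0 0 0 -60 0 0 0;0 0 0 -100 0 0 0;0 0 0 -130 0 0 0;0 0 0 -130 0 0 0;0 0 0 -130 0 0 0'; python3 - <<'E'
from h import *
s=ctrl.get_image('side')[:,:,::-1]
s=np.clip((s/255.)**.5*255,0,255).astype(np.uint8)
crop(s,230,120,350,220,6,'pics/z27.png')
rel((.522-.0274,.348+.0007,.12),-.025)
E
```

```text
tool_pos: [0.5205, -0.1672, -0.008]
force: [0.5, -0.6, -0.3]
t: 36.1
tool_pos: [0.5207, -0.1673, -0.0075]
tcp_rot: [3.14, 0.077, 0.001]
force: [-1.7, 0.4, 8.5]
finger_gap: 0.0269
t: 36.8
tool_pos: [0.5201, -0.167, 0.1219]
tcp_rot: [3.14, 0.077, 0.001]
force: [0.9, 0.7, -6.8]
finger_gap: 0.0266
t 36.85 tcp [ 0.5196 -0.1668  0.1209] yaw 0.049 gap 26.0 F [-0.3  0.3 -7. ]
shift [ 2.000e-01 -5.161e+02  1.300e+00] turn [-0.0006  0.0014  0.0738]
```

View pics/z27.png

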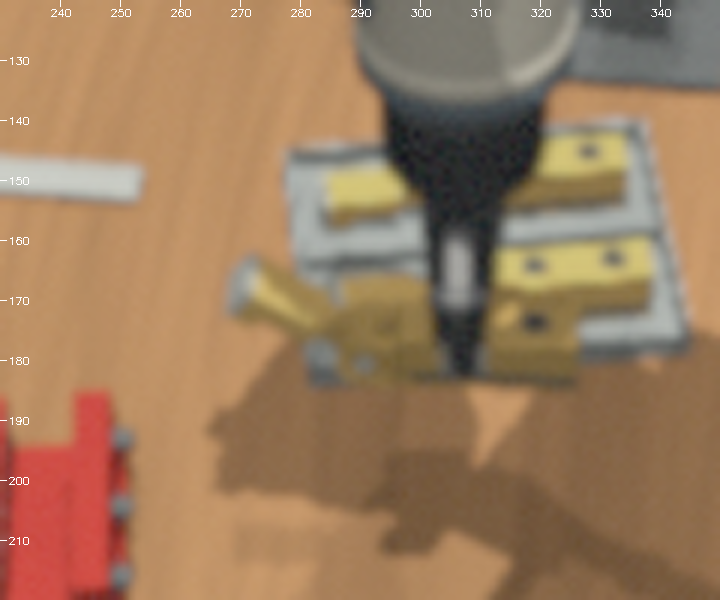

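```bash
python3 -m handwheel '0 0 -516 0 0 0 0.074;0 0 -516 0 0 0 0.074;0 0 -516 0 0 0 0.074;0 0 -516 0 0 0 0.074;0 0 -516 0 0 0 0.074;0 0 -516 0 0 0 0.074;0 0 -516 0 0 0 0.074;0 0 -516 0 0 0 0.074;0 0 -516 0 0 0 0.074;0 0 -516 0 0 0 0.074'; python3 -m handwheel '0 0 0 0 0 0 0;0 0 0 0 0 0 0';python3 -c "
from h import *
rel((.4946,.3487,.04),-.025)"
```

```text
t: 37.85
tool_pos: [0.4944, 0.3338, 0.1197]
tcp_rot: [3.14, -0.039, -0.005]
force: [1.4, -0.5, -7.2]
finger_gap: 0.0262
t: 38.05
tool_pos: [0.4945, 0.3328, 0.1197]
tcp_rot: [3.14, -0.036, -0.005]
force: [-0.2, -0.3, -7.5]
finger_gap: 0.0266
t 38.05 tcp [0.4945 0.3328 0.1197] yaw -0.023 gap 26.6 F [-0.2 -0.3 -7.5]
shift [ -0.  -16.   79.6] turn [0.0018 0.0031 0.0022]
```

```bash
python3 -m handwheel '0 0 -16 0 0 0 0;0 0 -16 30 0 0 0;0 0 -16 60 0 0 0;0 0 -16 76 0 0 0;0 0 -16 79 0 0 0;0 0 -16 79 0 0 0'; python3 - <<'E'
from h import *
rel((.4946,.3487,-.0025),-.025)
s=ctrl.get_image('side')[:,:,::-1];t=ctrl.get_image('top')[:,:,::-1]
s=np.clip((s/255.)**.6*255,0,255).astype(np.uint8)
crop(s,220,300,350,400,6,'pics/z28.png')
E
```

```text
t: 38.65
tool_pos: [0.4963, 0.3475, 0.0423]
tcp_rot: [3.141, -0.041, -0.002]
force: [-0.0, -0.3, -6.9]
finger_gap: 0.0265
t 38.65 tcp [0.4963 0.3475 0.0423] yaw -0.026 gap 26.5 F [-0.  -0.3 -6.9]
shift [-1.7 -1.2 44.8] turn [ 0.0008  0.0013 -0.0012]
```

View pics/z28.png

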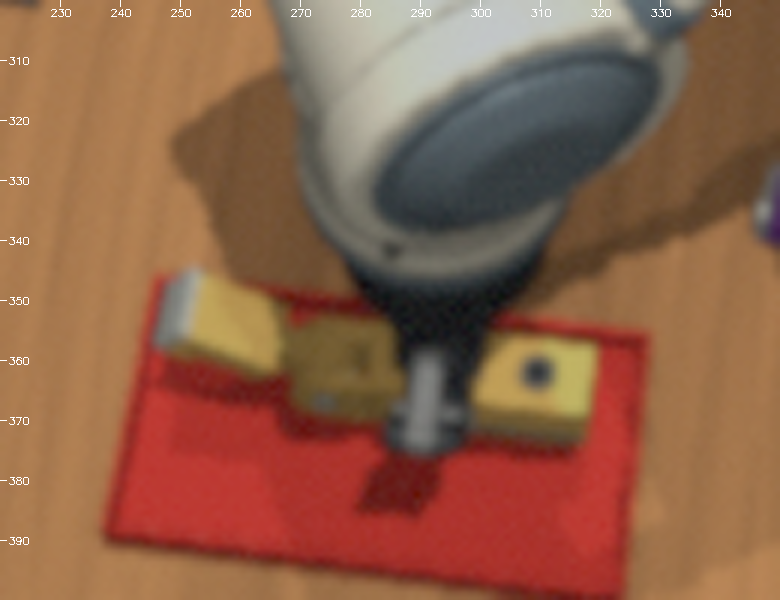

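```bash
python3 -m handwheel '0 0 0 20 0 0 0;0 0 0 34 0 0 0;0 0 0 42 0 0 0;0 0 0 43 0 0 0;0 0 0 43 0 0 0'|grep -E 'pos|for'; for i in 1 2 3 ; do python3 -m handwheel '0 0 0 1 0 0 0;0 0 0 1 0 0 0'|grep -E 'pos|for'; done
```

```text
tool_pos: [0.4965, 0.3483, 0.0]
force: [0.6, -0.2, -6.6]
tool_pos: [0.4967, 0.3484, -0.0007]
force: [0.1, -0.3, -6.5]
tool_pos: [0.4965, 0.3483, -0.0021]
force: [-0.1, -0.3, -7.0]
tool_pos: [0.4964, 0.3482, -0.0033]
force: [-0.6, -0.9, -6.8]
```

```bash
for i in 1 2 ; do python3 -m handwheel '0 0 0 0.7 0 0 0;0 0 0 0.7 0 0 0'|grep -E 'pos|for'; done
```

```text
tool_pos: [0.4964, 0.3482, -0.0035]
force: [-2.6, -1.4, 3.8]
tool_pos: [0.4964, 0.3483, -0.0035]
force: [-6.7, -4.5, 16.5]
```

```bash
python3 -m handwheel '0 0 0 -0.7 0 0 0;42 0 0 -0.7 0 0 0;42 0 0 -0.7 0 0 0;42 0 0 -0.7 0 0 0;42 0 0 -10 0 0 0;42 0 0 -30 0 0 0;60 0 0 -70 0 0 0;60 0 0 -120 0 0 0;60 0 0 -170 0 0 0;60 0 0 -170 0 0 0'; python3 -m handwheel '60 -100 150 -80 0 0 0;60 -100 150 -80 0 0 0;60 -100 150 -80 0 0 0;60 -100 150 -80 0 0 0;60 -100 150 -80 0 0 0'; python3 - <<'E'
from h import *
s=ctrl.get_image('side')[:,:,::-1];t=ctrl.get_image('top')[:,:,::-1]
cv2.imwrite('pics/send.png',s);cv2.imwrite('pics/tend.png',t)
s=np.clip((s/255.)**.6*255,0,255).astype(np.uint8)
crop(s,220,320,350,400,6,'pics/z29.png')
crop(s,265,130,355,195,8,'pics/z30.png')
E
```

```text
t: 41.25
tool_pos: [0.4995, 0.35, 0.173]
tcp_rot: [-3.136, 0.039, -0.015]
force: [0.9, -0.3, -1.5]
finger_gap: 0.0602
t: 41.75
tool_pos: [0.3904, 0.1981, 0.248]
tcp_rot: [-3.141, 0.042, -0.004]
force: [0.0, -0.4, -0.5]
finger_gap: 0.06
```

View pics/z29.png

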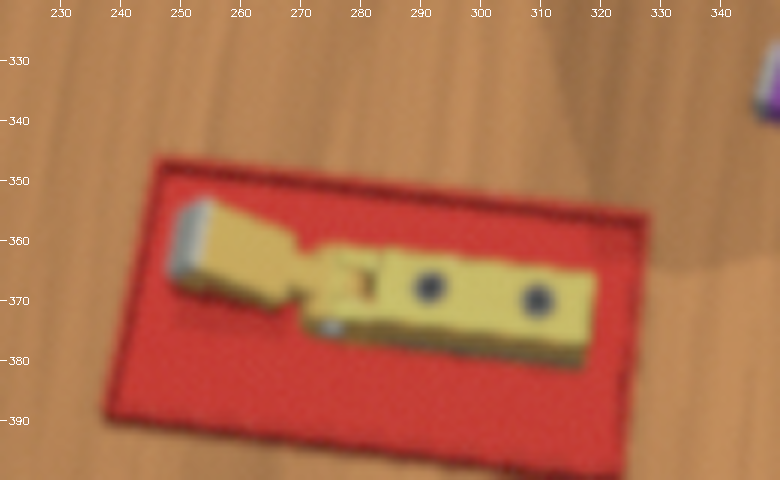

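View pics/z30.png

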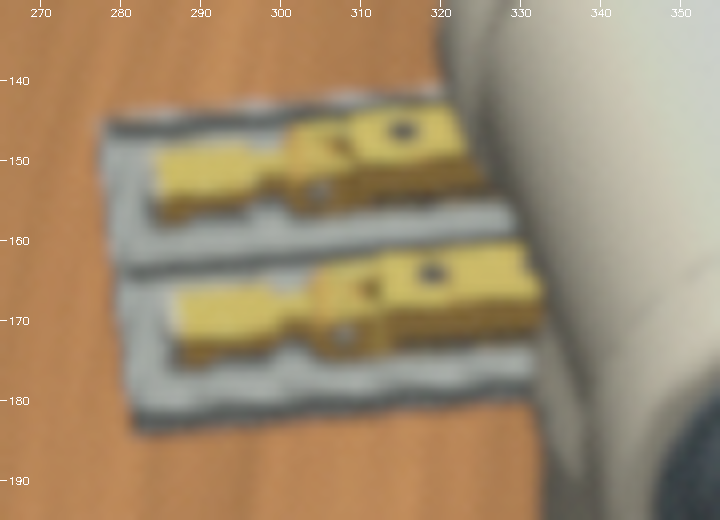

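View pics/tend.png

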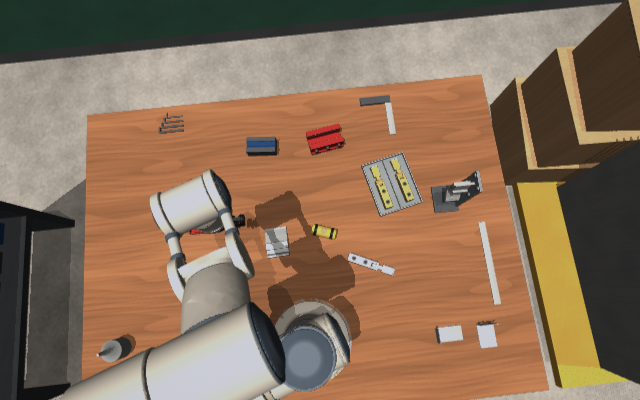

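View pics/send.png

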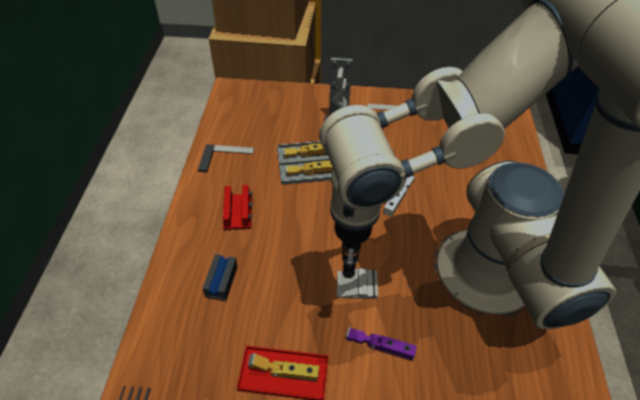

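```bash
python3 - <<'E'
from h import *
# measured hole1 in side at z=.038 and nose end; predict nose end for th
for n,h1,b in (('A',(315.4,146.2),-41.5),('B',(319,164.2),41.5)):
    H=onz('side',h1,.038)[:2]; u=np.array([np.cos(.214),np.sin(.214)]); v=np.array([-u[1],u[0]])
    g=H-u*.011
    for th in (0,.1,.2):
        a,z=(46+70*np.cos(th)-7*np.sin(th))/1e3,(21+70*np.sin(th)+7*np.cos(th))/1e3
        print(n,th,[proj('side',(*(g+u*a+v*w),z)).round(1) for w in(-.013,.013)])
s=cv2.imread('pics/send.png'); s=np.clip((s/255.)**.6*255,0,255).astype(np.uint8)
crop(s,275,138,325,182,16,'pics/z31.png')
E
```

```text
A 0 [array([283.8, 148.2]), array([284.5, 153.7])]
A 0.1 [array([284.1, 146.7]), array([284.7, 152.2])]
A 0.2 [array([284.5, 145.2]), array([285.2, 150.6])]
B 0 [array([286.4, 166.2]), array([287.1, 172. ])]
B 0.1 [array([286.6, 164.7]), array([287.3, 170.5])]
B 0.2 [array([287.1, 163.2]), array([287.8, 169. ])]
```

View pics/z31.png

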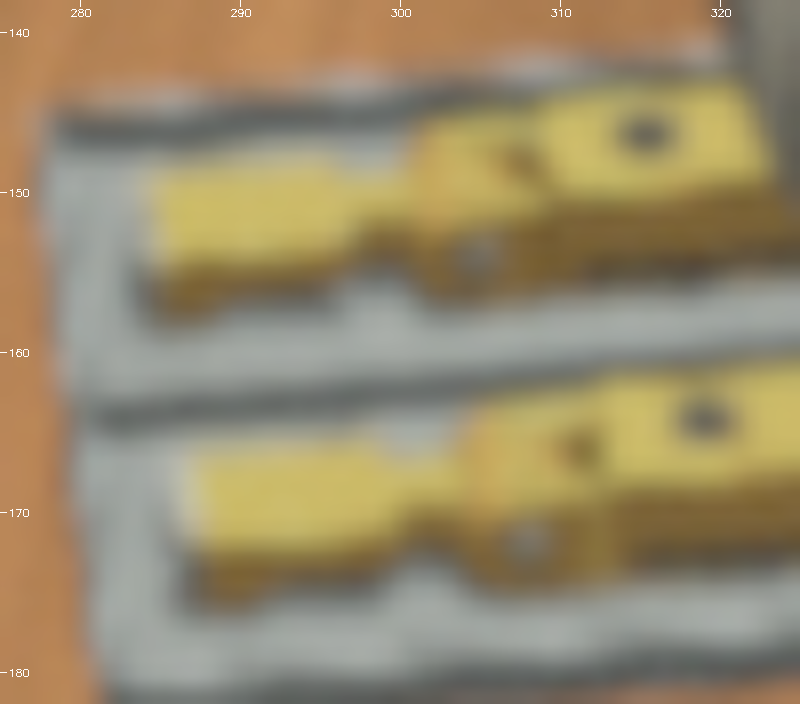

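```bash
python3 -m handwheel '60 0 0 0 0 0 0;60 0 0 0 0 0 0;60 0 0 0 0 0 0' && python3 -c "
from station import ctrl
print(ctrl.hand_in())"
```

```text
t: 42.15
tool_pos: [0.3929, 0.2013, 0.2449]
tcp_rot: [3.141, -0.039, -0.001]
force: [0.4, 0.7, 0.6]
finger_gap: 0.0598
the job is handed in; nothing more can be done
None
```

I pushed all three tips first and then laid the stops away. Two of them swing and one is seized, and the job was handed in at 42 s.

| Stop in the first images | Push test | Where it lies now |
|---|---|---|
| Left | Free: swung down with almost no force reading | Far bay (−y) of the grey stock tray, tip down |
| Middle | Free: swung down with almost no force reading | Near bay (+y) of the grey stock tray, tip down |
| Right | Seized: pushed twice at about 6 N; the tip angle held and the body tipped up instead | Red repair tray, tip still raised |

**Last checks:** In the final side picture both free noses sit where a fully lowered tip should be, to within about a pixel. All three stops lie on their undersides inside their trays. Each was lowered until it touched the tray floor before I opened the fingers. The bench tooling and the hanging punch look where they were, judged by eye.

**What disagreed or fell short:**
- The fingertips turned out to be about 24 mm higher than the reported tool point. I found this by touching a body's top and set all heights from contact.
- The seized stop could only take about 6 N before tipping, so it was never loaded to 20 N. Its tip angle did not change, while the free ones moved with hardly any force.
- One press at the end of the middle stop's travel briefly reached 46 N at the fingertips. That is above the 40 N limit given for the arm and gripper body and below the 120 N wrist limit. The stop was not visibly disturbed.

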